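# Post a claim tag through the turn-over guide to face the customer

### The arm

A 6-joint arm with a two-finger parallel gripper is mounted at the origin on the work surface. World frame = base frame: x ahead of the robot, y to its left, z up, the work surface at z = 0. Lengths are in m, angles in degrees, forces in N, time in s.
With the tool pointing down it reaches from about 0.3 to 0.75 m from the base axis. Payload 8.5 kg.
Tool frame: the origin (TCP) lies at the very end of the fingers, on their centre line; the grasp point (between the pads) lies 19 mm behind it (env.grip_depth is the z of the grasp point in the tool frame, in m); z points along the fingers, y is the direction in which the jaws open and shut (so a half turn about z gives the same grasp; the last joint's range is limited). The gripper opens to 85 mm and grips with 20 to 120 N. Pads are 22 mm wide; open, the fingers measure 114 mm over their backs; the gripper's body (76 mm by 85 mm) begins 54 mm behind the grasp point. The pads swing forward as they close: fully open they stand 13 mm farther back than shut.
Start: joints at [-89.399, 21.807, 74.336, -0, 83.858, -12.336], TCP at [0.123, -0.536, 0.231] pointing down, gripper open.
Joint ranges: [-178.18, 178.18], [-50.72, 133.34], [12.68, 142.11], [-81.47, 261.47], [9.98, 163.14], [-165.26, 165.26]. Speed limits (degrees/s): [136.94, 136.94, 180, 180, 180, 180].

### API

Orientations are given as a 3x3 rotation matrix whose columns are the frame's x, y, z axes.
In Python, from rig import env gives the robot as it stands.
- The arm moves only by the tool apply_moves, never from a script. Its argument "plan" is a list of rows, each an object of numbers: "tx", "ty", "tz": the shift along the world's x, y, z in mm; "rx", "ry", "rz": the turn, a rotation vector about the world's x, y, z in rad; "jaw": the opening, from -1 (shut) to 1 (fully open). A call has 1 to 12 rows; each row is the pose to reach, as a shift and turn from the pose measured when the call began; what a row does not reach only later rows make up. A row lasts 1/10 s, in which the tool goes at most 50 mm and 8.59 degrees, less where a joint would pass 70% of its speed; a pose out of reach is approached as far as the arm can. A call with a gripper value outside its range is refused whole. The fingers move at their own pace and stop on an object; "grip_force" is the grip in N (left out, the last holds). Time passes only in rows, so rows that repeat a pose let the fingers close. It gives the time, the measured TCP pose, the force and the opening at its end, in the units of the state.
- env.observe(): the state, without advancing time (a new reading comes with each control period).
- env.get_image(name): name is "scene" or "top" or "wrist"; returns a dict with "image" (400x640x3 uint8, red, green, blue), "intrinsics" (3x3 intrinsics, pixels), "k1" (the pictures are not rectified: a ray, as slopes to the right and down, at radius r is drawn at 1 + k1 r^2 times it, then the intrinsics apply), "world_from_camera" (4x4, takes a point from camera to world coordinates). Camera axes: x right, y up, looking along -z (the intrinsics and any distortion apply to the point x, -y, -z); pixel columns grow to the right and rows downward; lengths in m; the calibration is good to about 2 mm. A picture is of the moment at which its call begins. There is no depth.
- env.close_job(): hands the job in, once; it reports no verdict.
The state is a dict: "time_s": time; "q": joint angles; "qvel": joint speeds; "joint_efforts": joint torques, N m; "position": TCP position; "tool_rot": TCP orientation; "ft_force": force on the tool from outside, world axes, zero at the start; "wrist_torque": the same for the moment, N m; "grip_width": finger opening in m.
Only numpy, scipy, OpenCV 4.12 (cv2) and the standard library are available. Lean on these libraries where they do the work, as an engineer would, in place of code of your own. Each camera call takes 0.05 s, during which the arm holds its last target.

### The job

Slide the catch cradle fully home under the twisted wire guide, then take the rectangular claim tag (the one with the widest plate) from its stand and drop it, plate down, through the slot of the guide. The guide turns it half round on its way down; it must come to stand in the cradle with its peak pointing to the customer, away from the robot. Leave the cradle home and the other things on the counter undisturbed.

Things in the scene. Friction and masses are not known exactly. Their poses are not given: they have to be found in the camera images.
- guide: Fixed guide on a grey base plate (x +-55, y -55 to 210, 8 thick). Eight bent wires within 30 of its axis form a smooth slot, 51 x 18, that twists half a turn about the vertical down from the mouth plate, its exit 44 above the counter. Posts at x -37, y +-30. Origin: on the guide's axis, at counter height; z up, +x to the customer (roughly away from the robot), y along the cradle's travel.
- guide_mouth (a point): Centre of the slot on top of the aluminium mouth plate (86 in x, 78 in y, 6 thick), 255 above the counter. Axes as guide. The slot in the plate is 54 long in y and 17 wide in x, opened to 40 (x) x 36 in the middle, which lets the peak pass. A tag dropped in with its peak towards guide -x leaves with its peak towards +x.
- cradle (a joint): Slide of the white catch cradle along the guide's y, in m: 0 = fully home (against its stop, pocket right under the guide's exit), up to 0.10 = pulled out towards the guide's +y. It starts pulled out 50 to 90 mm. Stays where it is left; friction about 1.5 N.
- cradle_handle (a point): Centre of the top of the cradle's upright handle, a bar 14 (guide x) by 22 (guide y), standing 60 above the sliding plate; its top is 76 above the counter. It is 108 along guide y from the pocket's centre.
- cradle_pocket (a point): Centre of the floor of the cradle's pocket, 16 above the counter. The pocket is 11 wide in x at the floor, flaring to about 20 at its top (40 above the counter), and 52 long in y at the floor, flaring too; it holds the tag's plate on edge.
- tag: The tag to post: white plastic, 35 g. Plate 48 (y) x 6 (x) x 22 high, with a stem 12 (y) x 10 (x) rising 42 from the middle of its top edge. At the stem's top a peak 8 high, 10 wide juts out to +x, its end 13 from the stem's middle; a round button 14 across, 3 proud is on that face of the plate. Origin: middle of the lower edge, 10 above the counter at the start; z up the stem. Any yaw.
- tag_peak (a point): End of the tag's peak, 13 in front of the stem's middle and 60 above the plate's lower edge.
- stand_tag: Fixed wooden stand, 50 x 70 x 10 base with corner blocks up to 24 high that hold the tag's plate by its ends. Origin: centre of its underside; tag's axes as its own. Three such stands swap places.
- tag_round: Another white tag, to be left alone: a round plate 34 across with the same kind of stem and peak, in its own stand. Origin at the foot of the plate.
- tag_small: Another white tag, to be left alone: a small plate 30 x 6 x 20 with the same kind of stem and peak, in its own stand. Origin at the foot of the plate.
- bell: Brass counter bell, 68 across, 53 high; leave alone. Origin at the centre of its foot.
- stapler: Black stapler 36 x 125 x 44; leave alone. Origin at the centre of its underside.
- clothes_brush: Clothes brush 200 long, lying; leave alone.
- pin_box: Cardboard box 75 x 100 x 35; leave alone. Origin at the centre of its underside.
- spray: Green bottle, 60 across, 160 high; leave alone. Origin at the centre of its foot.
- pen_cup: Black cup, 76 across, 95 high; leave alone. Origin at the centre of its foot.
- tape_roll: Clear roll, 100 across, 48 high, lying flat; leave alone. Origin at the centre of its foot.
- tag_button (a point): Centre of the face of the button, 6 in front of the plate's middle plane, 10 above its lower edge.
Things that resemble listed ones, but are neither listed nor needed, are in the scene too. What is shaped like the tag but black or green is not meant. What is shaped like the stand_tag but pink is not meant.

How it is judged:
By the outcome, as a careful person would: the job done as asked, in the order asked, and still so for the second after the job is handed in, with the robot touching nothing.
It also fails if it takes over 58 s, if anything falls off the work surface, if the arm or the gripper's body presses on something with over 40 N, if the wrist force passes 120 N, or if a joint passes its speed limit or range.

## Working session

There is one attempt and no reset: what is moved stays moved. The work goes in short steps, Python scripts to look and compute and a tool call to move; the robot and the scene stay as the last step left them, time stands still between calls to the robot, and variables do not carry over. Pictures are saved under pics/ and viewed, and the job is handed in when it is done.

Besides the shell and the picture viewer there is one more tool, called after "Emit:" by a JSON object that holds its "name" and its "arguments", one argument or row to a line. apply_moves: Moves the arm, as the interface text tells. Its arguments: {"type":"object","properties":{"plan":{"type":"array","items":{"type":"object","properties":{"tx":{"type":"number"},"ty":{"type":"number"},"tz":{"type":"number"},"rx":{"type":"number"},"ry":{"type":"number"},"rz":{"type":"number"},"jaw":{"type":"number"}}}},"grip_force":{"type":"number"}},"required":["plan"]}

```bash
mkdir -p pics; ls
cat > h.py <<'E'
import numpy as np, cv2
from rig import env
def save(n,im,s=1):
    cv2.imwrite('pics/'+n+'.png',cv2.cvtColor(im,cv2.COLOR_RGB2BGR))
def ray(c,u,v):
    K=np.array(c['intrinsics']);k=c['k1'];T=np.array(c['world_from_camera'])
    xd=(u-K[0,2])/K[0,0];yd=(v-K[1,2])/K[1,1]
    x,y=xd,yd
    for _ in range(30):
        f=1+k*(x*x+y*y);x,y=xd/f,yd/f
    d=T[:3,:3]@np.array([x,-y,-1]);return T[:3,3],d/np.linalg.norm(d)
def onz(c,u,v,z):
    o,d=ray(c,u,v);return o+d*(z-o[2])/d[2]
def proj(c,p):
    K=np.array(c['intrinsics']);T=np.array(c['world_from_camera'])
    q=T[:3,:3].T@(np.array(p)-T[:3,3]);x=q[0]/-q[2];y=-q[1]/-q[2]
    f=1+c['k1']*(x*x+y*y);return np.array([K[0,0]*x*f+K[0,2],K[1,1]*y*f+K[1,2]])
def tri(c1,p1,c2,p2):
    o1,d1=ray(c1,*p1);o2,d2=ray(c2,*p2)
    s=np.linalg.lstsq(np.c_[d1,-d2],o2-o1,rcond=None)[0]
    a=o1+s[0]*d1;b=o2+s[1]*d2;return (a+b)/2,np.linalg.norm(a-b)
E
python3 - <<'E'
from h import *
import pickle
for n in ['scene','top','wrist']:
    c=env.get_image(n);save(n+'0',c['image']);pickle.dump(c,open(n+'0.pkl','wb'))
    print(n,c['intrinsics'],c['k1'],np.round(c['world_from_camera'],3))
print(env.observe())
E
```

```text
pics
scene [[408.20270537   0.         320.91444885]
 [  0.         408.20270537 199.20204744]
 [  0.           0.           1.        ]] 0.034351229412262714 [[-0.379 -0.595  0.708  1.302]
 [ 0.925 -0.248  0.287  0.386]
 [ 0.004  0.764  0.645  0.869]
 [ 0.     0.     0.     1.   ]]
top [[364.36599603   0.         323.03990015]
 [  0.         364.36599603 196.48560715]
 [  0.           0.           1.        ]] -0.04037919665002862 [[ 0.01   0.992 -0.129  0.349]
 [-1.     0.01  -0.006  0.035]
 [-0.005  0.129  0.992  1.491]
 [ 0.     0.     0.     1.   ]]
wrist [[280.25289665   0.         316.1895881 ]
 [  0.         280.25289665 204.47989296]
 [  0.           0.           1.        ]] -0.018439704474390813 [[ 0.224  0.941  0.253  0.187]
 [-0.975  0.217  0.057 -0.521]
 [-0.001 -0.259  0.966  0.374]
 [ 0.     0.     0.     1.   ]]
{'time_s': 0.15, 'q': array([-8.93985285e+01,  2.18344947e+01,  7.43718234e+01,  1.59443179e-03,
        8.38584421e+01, -1.23365398e+01]), 'qvel': array([-0.04335215, -0.08960132, -0.10769949,  0.01880139,  0.06851646,
       -0.02108164]), 'joint_efforts': array([ 1.68878432e-03, -4.48634577e+01, -2.31340402e+01, -2.60370070e-04,
        3.78018376e-03, -2.99232374e-05]), 'position': array([ 0.12313862, -0.53581645,  0.23084877]), 'tool_rot': array([[ 9.74613539e-01,  2.23893837e-01,  1.58017855e-05],
       [ 2.23893676e-01, -9.74612920e-01,  1.13050655e-03],
       [ 2.68514073e-04, -1.09826907e-03, -9.99999361e-01]]), 'ft_force': array([-0.35649615, -0.24575811,  0.53483096]), 'wrist_torque': array([0.03667622, 0.01348845, 0.0084161 ]), 'grip_width': 0.08541431778878232}
```

View pics/scene0.png

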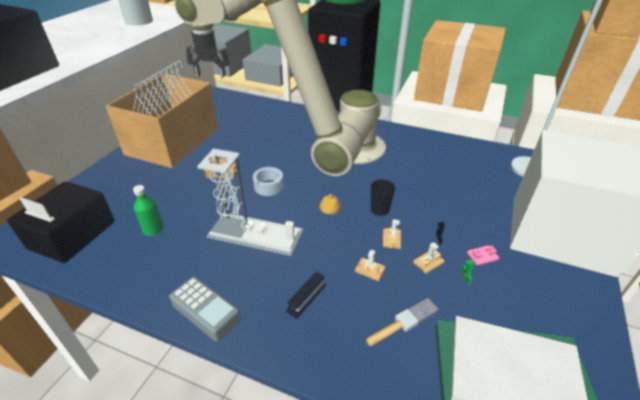

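View pics/top0.png

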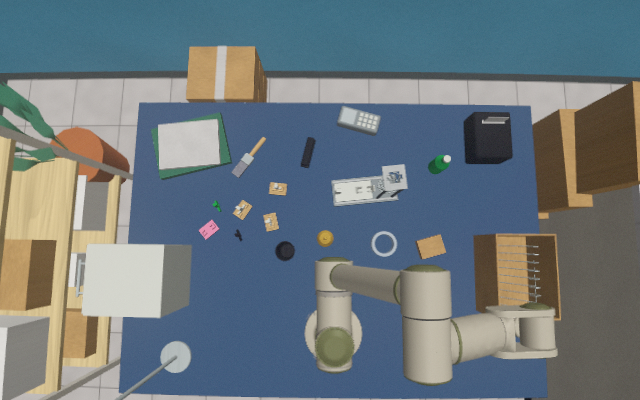

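View pics/wrist0.png

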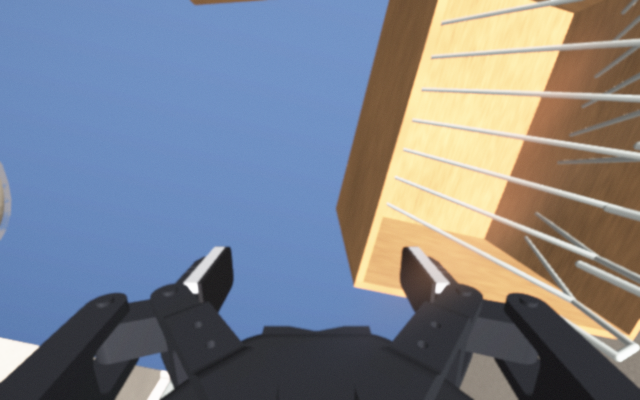

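The scene view shows the guide at about (225,200), with its cradle out toward (290,230). Three wooden stands are near (370,265), (392,235) and (430,258). In the top view the stands are at (278,188), (243,210) and (271,222), and the guide mouth is at (394,178). I'll enlarge these areas.

Run:
```python
from h import *
import pickle
s=pickle.load(open('scene0.pkl','rb'));t=pickle.load(open('top0.pkl','rb'))
def crop(c,x0,y0,x1,y1,f,n): save(n,cv2.resize(c['image'][y0:y1,x0:x1],None,fx=f,fy=f,interpolation=cv2.INTER_CUBIC))
crop(s,345,210,510,300,4.8,'s_tags');crop(t,195,170,305,250,7,'t_tags')
crop(s,190,140,310,260,5,'s_guide');crop(t,320,150,420,220,8,'t_guide')
```

```text
(no output)
```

View pics/s_tags.png

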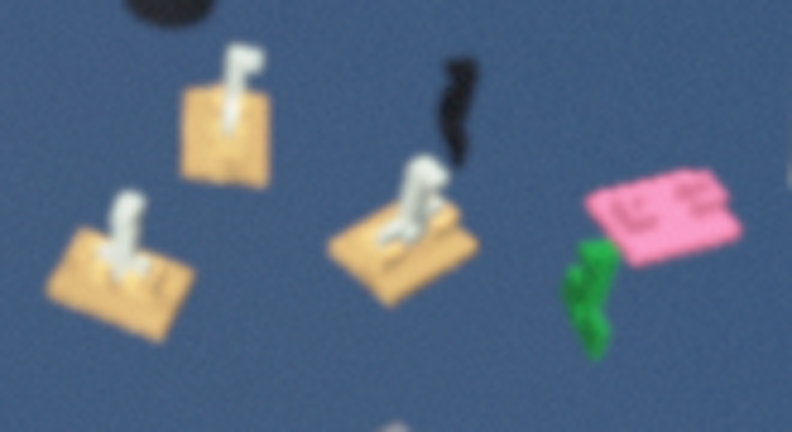

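View pics/t_tags.png

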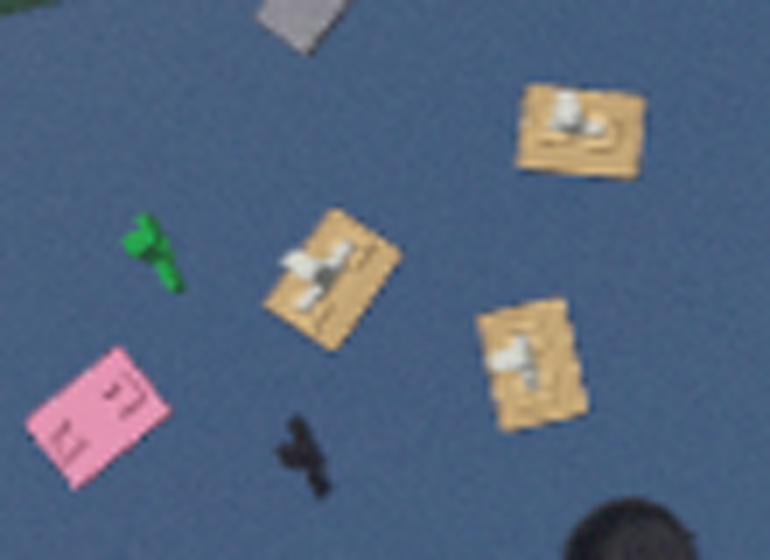

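View pics/s_guide.png

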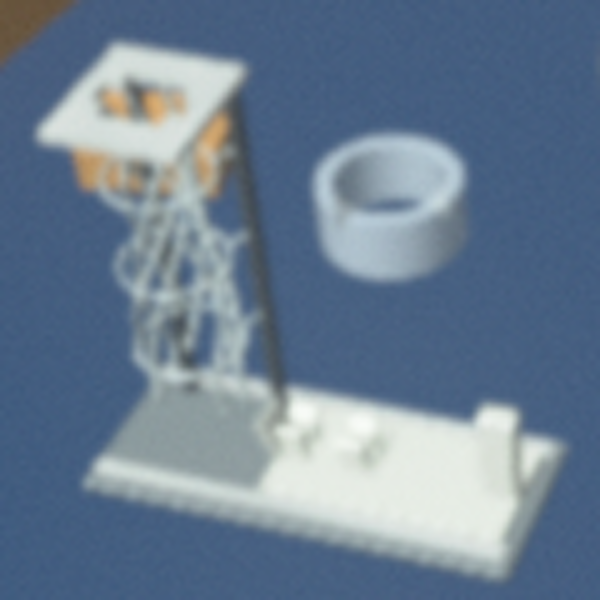

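View pics/t_guide.png

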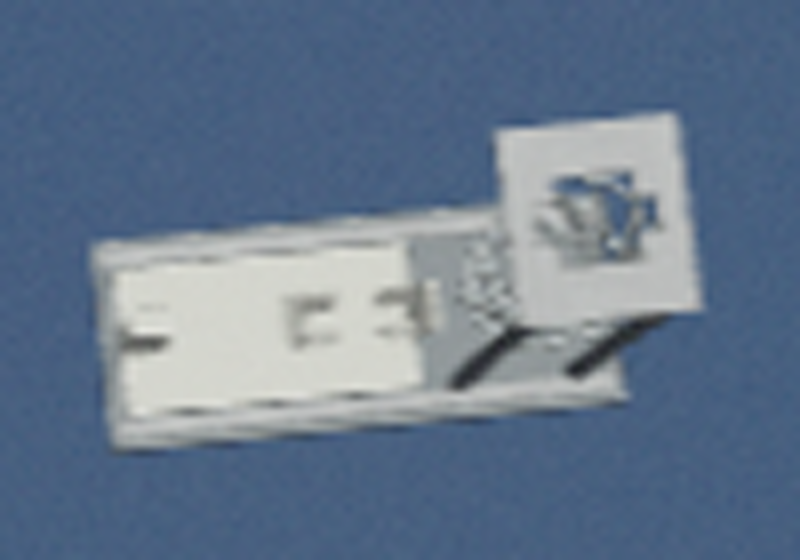

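The candidates are three white tags in wooden stands, in top view pixels:
- **(243,210):** long straight plate ends on both sides of the stem. This fits the widest plate.
- **(278,188):** the plate is hidden by the stem, so I can't judge it from here.
- **(271,222):** shows only a short plate.

I'll confirm with the wrist camera before reaching. First I'll measure the guide and the handle.

Run:
```python
from h import *
import pickle
s=pickle.load(open('scene0.pkl','rb'));t=pickle.load(open('top0.pkl','rb'))
T=lambda x,y:(320+(x+.5)/8-.5,150+(y+.5)/8-.5)
S=lambda x,y:(190+(x+.5)/5-.5,140+(y+.5)/5-.5)
m=[onz(t,*T(*p),.255) for p in [(495,130),(677,113),(703,308),(522,325)]]
print('mouth top',np.round(m,4),np.mean(m,0))
ms=[onz(s,*S(*p),.255) for p in [(38,138),(118,42),(245,65),(180,160)]]
print('mouth scene',np.round(ms,4),np.mean(ms,0))
b=[onz(t,*T(*p),.008) for p in [(92,243),(115,448),(628,398)]]
print('base',np.round(b,4))
print('base s',np.round([onz(s,*S(*p),.008) for p in [(88,478),(505,575),(563,442)]],4))
# pixel size mouth
for p in [(480,408),(515,410)]: print(onz(s,*S(*p),.076))
print('handle s',onz(s,*S(498,413),.076),'handle t?',onz(t,*T(148,325),.076))
```

```text
mouth top [[ 0.6188 -0.1577  0.255 ]
 [ 0.6272 -0.2368  0.255 ]
 [ 0.5418 -0.2463  0.255 ]
 [ 0.5337 -0.1684  0.255 ]] [ 0.58037082 -0.20228334  0.255     ]
mouth scene [[ 0.632  -0.2279  0.255 ]
 [ 0.5405 -0.2409  0.255 ]
 [ 0.5332 -0.1658  0.255 ]
 [ 0.6203 -0.1511  0.255 ]] [ 0.58148844 -0.1964231   0.255     ]
base [[ 6.112e-01  1.240e-02  8.000e-03]
 [ 5.050e-01 -1.000e-04  8.000e-03]
 [ 5.333e-01 -2.631e-01  8.000e-03]]
base s [[ 0.6376 -0.2451  0.008 ]
 [ 0.613   0.0149  0.008 ]
 [ 0.5029  0.001   0.008 ]]
[ 0.558947   -0.02333728  0.076     ]
[ 0.55285841 -0.00435878  0.076     ]
handle s [ 0.55875934 -0.01215535  0.076     ] handle t? [ 0.55865153 -0.01429708  0.076     ]
```

Emit:
{"name": "apply_moves", "arguments": {
  "plan": [
    {"tz": 50, "jaw": -1},
    {"tz": 100, "jaw": -1},
    {"tz": 150, "jaw": -1},
    {"tx": 30, "ty": 40, "tz": 150, "rz": -0.12, "jaw": -1},
    {"tx": 60, "ty": 80, "tz": 150, "rz": -0.12, "jaw": -1},
    {"tx": 90, "ty": 119, "tz": 150, "rz": -0.12, "jaw": -1},
    {"tx": 120, "ty": 159, "tz": 150, "rz": -0.12, "jaw": -1},
    {"tx": 150, "ty": 199, "tz": 150, "rz": -0.12, "jaw": -1},
    {"tx": 180, "ty": 239, "tz": 150, "rz": -0.12, "jaw": -1},
    {"tx": 210, "ty": 278, "tz": 150, "rz": -0.12, "jaw": -1},
    {"tx": 240, "ty": 318, "tz": 150, "rz": -0.12, "jaw": -1},
    {"tx": 270, "ty": 358, "tz": 150, "rz": -0.12, "jaw": -1}
  ],
  "grip_force": 30
}}

```text
validation failed for argument at $.pl...
```

Emit:
{"name": "apply_moves", "arguments": {
  "plan": [
    {"tx": 0, "ty": 0, "tz": 50, "rx": 0, "ry": 0, "rz": 0, "jaw": -1},
    {"tx": 0, "ty": 0, "tz": 100, "rx": 0, "ry": 0, "rz": 0, "jaw": -1},
    {"tx": 0, "ty": 0, "tz": 150, "rx": 0, "ry": 0, "rz": 0, "jaw": -1}
  ],
  "grip_force": 30
}}

```text
time_s: 0.45
position: [0.1231, -0.5353, 0.3826]
tool_rot: [[0.975, 0.224, -0.0], [0.224, -0.975, 0.002], [0.0, -0.002, -1.0]]
ft_force: [-1.4, -0.9, -0.3]
grip_width: 0.0442
```

Emit:
{"name": "apply_moves", "arguments": {
  "plan": [
    {"tx": 30, "ty": 40, "tz": 10, "rx": 0, "ry": 0, "rz": -0.12, "jaw": -1},
    {"tx": 60, "ty": 80, "tz": 20, "rx": 0, "ry": 0, "rz": -0.12, "jaw": -1},
    {"tx": 90, "ty": 119, "tz": 20, "rx": 0, "ry": 0, "rz": -0.12, "jaw": -1},
    {"tx": 120, "ty": 159, "tz": 20, "rx": 0, "ry": 0, "rz": -0.12, "jaw": -1},
    {"tx": 150, "ty": 198, "tz": 20, "rx": 0, "ry": 0, "rz": -0.12, "jaw": -1},
    {"tx": 180, "ty": 238, "tz": 20, "rx": 0, "ry": 0, "rz": -0.12, "jaw": -1},
    {"tx": 210, "ty": 277, "tz": 20, "rx": 0, "ry": 0, "rz": -0.12, "jaw": -1},
    {"tx": 240, "ty": 317, "tz": 20, "rx": 0, "ry": 0, "rz": -0.12, "jaw": -1},
    {"tx": 270, "ty": 356, "tz": 20, "rx": 0, "ry": 0, "rz": -0.12, "jaw": -1},
    {"tx": 300, "ty": 396, "tz": 20, "rx": 0, "ry": 0, "rz": -0.12, "jaw": -1},
    {"tx": 330, "ty": 435, "tz": 10, "rx": 0, "ry": 0, "rz": -0.12, "jaw": -1},
    {"tx": 360, "ty": 475, "tz": 0, "rx": 0, "ry": 0, "rz": -0.12, "jaw": -1}
  ]
}}

```text
time_s: 1.65
position: [0.4833, -0.0592, 0.3825]
tool_rot: [[0.994, 0.106, 0.001], [0.106, -0.994, 0.002], [0.001, -0.002, -1.0]]
ft_force: [-1.4, -0.8, 0.3]
grip_width: -0.0003
```

Run:
```python
from h import *
import pickle
c=env.get_image('wrist');save('wrist1',c['image']);pickle.dump(c,open('wrist1.pkl','wb'))
print(env.observe()['position'])
```

```text
[ 0.48556678 -0.05412097  0.38019251]
```

View pics/wrist1.png

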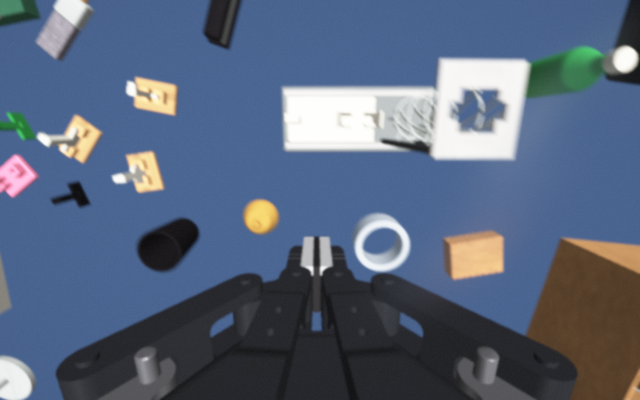

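The wrist view shows the mouth at (480,110), the handle at (292,118), and the three tags at (152,95), (78,138) and (143,172). I'll enlarge these.

Run:
```python
from h import *
import pickle
c=pickle.load(open('wrist1.pkl','rb'))
def crop(c,x0,y0,x1,y1,f,n): save(n,cv2.resize(c['image'][y0:y1,x0:x1],None,fx=f,fy=f,interpolation=cv2.INTER_CUBIC))
crop(c,20,70,190,200,4.6,'w_tags');crop(c,270,50,540,165,2.9,'w_guide')
```

```text
(no output)
```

View pics/w_tags.png

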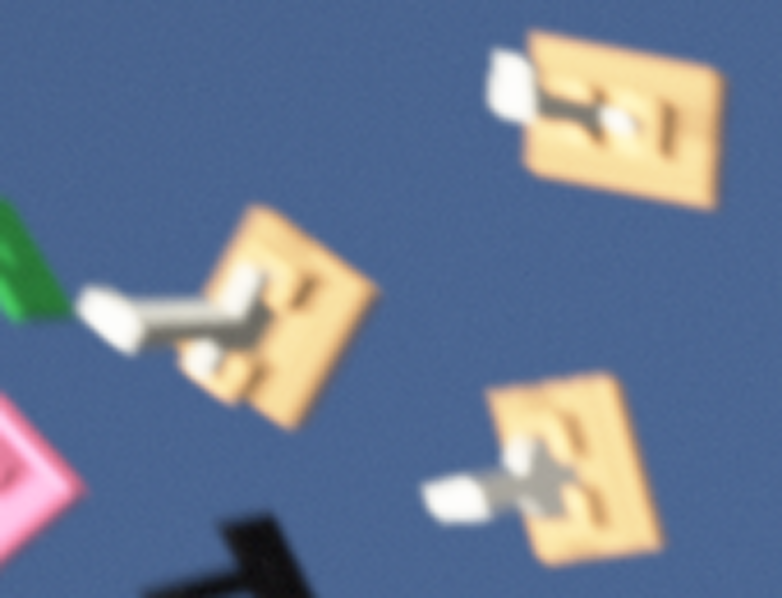

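View pics/w_guide.png

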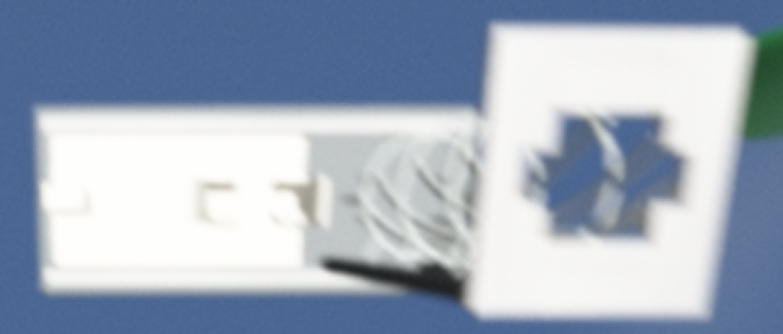

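Run:
```python
from h import *
import pickle
c=pickle.load(open('wrist1.pkl','rb'))
G=lambda x,y:(270+(x+.5)/2.9-.5,50+(y+.5)/2.9-.5)
W=lambda x,y:(20+(x+.5)/4.6-.5,70+(y+.5)/4.6-.5)
m=[onz(c,*G(*p),.255) for p in [(490,24),(752,28),(710,318),(468,313)]]
print(np.round(m,4),np.mean(m,0))
for p in [(558,112),(660,115),(648,238),(545,235),(525,178),(688,178)]: print('slot',onz(c,*G(*p),.255)[:2].round(4))
for p in [(260,272),(193,370)]: print('plate',onz(c,*W(*p),.032)[:2].round(4))
st=[onz(c,*W(*p),.010) for p in [(380,290),(292,432)]];print(np.round(st,4))
print('stemtop',onz(c,*W(118,320),.074).round(4))
print('cam',c['world_from_camera'][:3,3])
```

```text
[[ 0.6213 -0.1525  0.255 ]
 [ 0.6296 -0.2331  0.255 ]
 [ 0.5419 -0.2449  0.255 ]
 [ 0.5346 -0.1638  0.255 ]] [ 0.58184982 -0.19858206  0.255     ]
slot [ 0.599 -0.179]
slot [ 0.6018 -0.2113]
slot [ 0.5648 -0.2172]
slot [ 0.562  -0.1835]
slot [ 0.5785 -0.1731]
slot [ 0.5844 -0.2252]
plate [0.5077 0.3613]
plate [0.4682 0.3917]
[[0.5036 0.3324 0.01  ]
 [0.4435 0.3735 0.01  ]]
stemtop [0.4898 0.3786 0.074 ]
cam [ 0.54878613 -0.05199672  0.52545051]
```

Emit:
{"name": "apply_moves", "arguments": {
  "plan": [
    {"tx": 35, "ty": 45, "tz": -10, "rx": 0, "ry": 0, "rz": 0, "jaw": -1},
    {"tx": 68, "ty": 90, "tz": -20, "rx": 0, "ry": 0, "rz": 0, "jaw": -1},
    {"tx": 68, "ty": 92, "tz": -70, "rx": 0, "ry": 0, "rz": 0, "jaw": -1},
    {"tx": 68, "ty": 92, "tz": -120, "rx": 0, "ry": 0, "rz": 0, "jaw": -1},
    {"tx": 68, "ty": 92, "tz": -170, "rx": 0, "ry": 0, "rz": 0, "jaw": -1},
    {"tx": 68, "ty": 92, "tz": -220, "rx": 0, "ry": 0, "rz": 0, "jaw": -1},
    {"tx": 68, "ty": 92, "tz": -270, "rx": 0, "ry": 0, "rz": 0, "jaw": -1},
    {"tx": 68, "ty": 92, "tz": -300, "rx": 0, "ry": 0, "rz": 0, "jaw": -1},
    {"tx": 68, "ty": 92, "tz": -325, "rx": 0, "ry": 0, "rz": 0, "jaw": -1},
    {"tx": 68, "ty": 92, "tz": -343, "rx": 0, "ry": 0, "rz": 0, "jaw": -1},
    {"tx": 68, "ty": 92, "tz": -343, "rx": 0, "ry": 0, "rz": 0, "jaw": -1},
    {"tx": 68, "ty": 92, "tz": -343, "rx": 0, "ry": 0, "rz": 0, "jaw": -1}
  ]
}}

```text
time_s: 2.9
position: [0.5538, 0.0378, 0.0376]
tool_rot: [[0.994, 0.111, -0.002], [0.111, -0.994, 0.006], [-0.001, -0.006, -1.0]]
ft_force: [0.4, 0.4, 1.0]
grip_width: 0.0
```

Run:
```python
from h import *
c=env.get_image('wrist');save('wrist2',c['image'])
```

```text
(no output)
```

View pics/wrist2.png

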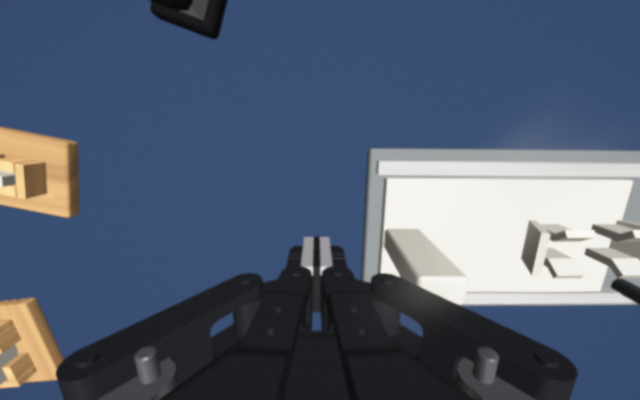

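Emit:
{"name": "apply_moves", "arguments": {
  "plan": [
    {"tx": 2, "ty": -10, "tz": 0, "rx": 0, "ry": 0, "rz": 0, "jaw": -1},
    {"tx": 4, "ty": -20, "tz": 0, "rx": 0, "ry": 0, "rz": 0, "jaw": -1},
    {"tx": 5, "ty": -28, "tz": 0, "rx": 0, "ry": 0, "rz": 0, "jaw": -1},
    {"tx": 6, "ty": -36, "tz": 0, "rx": 0, "ry": 0, "rz": 0, "jaw": -1},
    {"tx": 7, "ty": -44, "tz": 0, "rx": 0, "ry": 0, "rz": 0, "jaw": -1},
    {"tx": 8, "ty": -52, "tz": 0, "rx": 0, "ry": 0, "rz": 0, "jaw": -1},
    {"tx": 8, "ty": -60, "tz": 0, "rx": 0, "ry": 0, "rz": 0, "jaw": -1},
    {"tx": 9, "ty": -68, "tz": 0, "rx": 0, "ry": 0, "rz": 0, "jaw": -1},
    {"tx": 10, "ty": -76, "tz": 0, "rx": 0, "ry": 0, "rz": 0, "jaw": -1},
    {"tx": 10, "ty": -84, "tz": 0, "rx": 0, "ry": 0, "rz": 0, "jaw": -1},
    {"tx": 11, "ty": -90, "tz": 0, "rx": 0, "ry": 0, "rz": 0, "jaw": -1},
    {"tx": 11, "ty": -93, "tz": 0, "rx": 0, "ry": 0, "rz": 0, "jaw": -1}
  ]
}}

```text
time_s: 4.15
position: [0.5654, -0.0559, 0.0382]
tool_rot: [[0.994, 0.111, 0.0], [0.111, -0.994, 0.005], [0.001, -0.005, -1.0]]
ft_force: [2.8, 1.9, 3.3]
grip_width: -0.0
```

Emit:
{"name": "apply_moves", "arguments": {
  "plan": [
    {"tx": 0, "ty": -3, "tz": 0, "rx": 0, "ry": 0, "rz": 0, "jaw": -1},
    {"tx": 1, "ty": -5, "tz": 0, "rx": 0, "ry": 0, "rz": 0, "jaw": -1},
    {"tx": 1, "ty": -7, "tz": 0, "rx": 0, "ry": 0, "rz": 0, "jaw": -1},
    {"tx": 1, "ty": -8, "tz": 0, "rx": 0, "ry": 0, "rz": 0, "jaw": -1},
    {"tx": 1, "ty": -8, "tz": 0, "rx": 0, "ry": 0, "rz": 0, "jaw": -1}
  ]
}}

```text
time_s: 4.65
position: [0.5662, -0.064, 0.0382]
tool_rot: [[0.994, 0.111, -0.0], [0.111, -0.994, 0.005], [0.0, -0.005, -1.0]]
ft_force: [-0.0, 0.3, 4.4]
grip_width: -0.0001
```

Emit:
{"name": "apply_moves", "arguments": {
  "plan": [
    {"tx": 0, "ty": -2, "tz": 0, "rx": 0, "ry": 0, "rz": 0, "jaw": -1},
    {"tx": 0, "ty": -4, "tz": 0, "rx": 0, "ry": 0, "rz": 0, "jaw": -1},
    {"tx": 1, "ty": -5, "tz": 0, "rx": 0, "ry": 0, "rz": 0, "jaw": -1}
  ]
}}

```text
time_s: 4.95
position: [0.5669, -0.0691, 0.0381]
tool_rot: [[0.994, 0.111, -0.001], [0.111, -0.994, 0.005], [-0.001, -0.005, -1.0]]
ft_force: [-2.6, 0.6, 4.8]
grip_width: -0.0004
```

Run:
```python
from h import *
print(env.observe()['ft_force'])
c=env.get_image('wrist');save('wrist3',c['image'])
c=env.get_image('scene');save('scene3',cv2.resize(c['image'][140:270,180:310],None,fx=4.5,fy=4.5,interpolation=cv2.INTER_CUBIC))
```

```text
[-2.55668977  0.62063285  4.76436055]
```

View pics/wrist3.png

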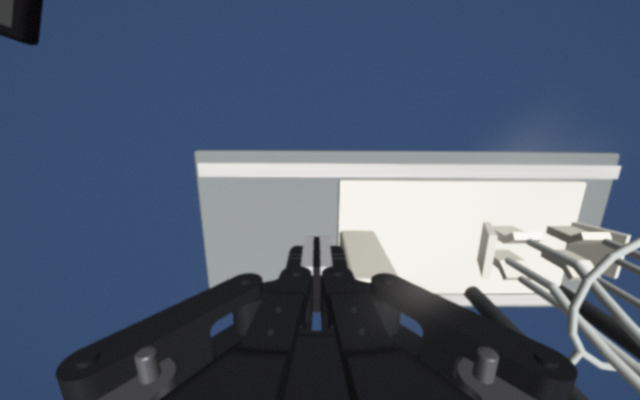

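View pics/scene3.png

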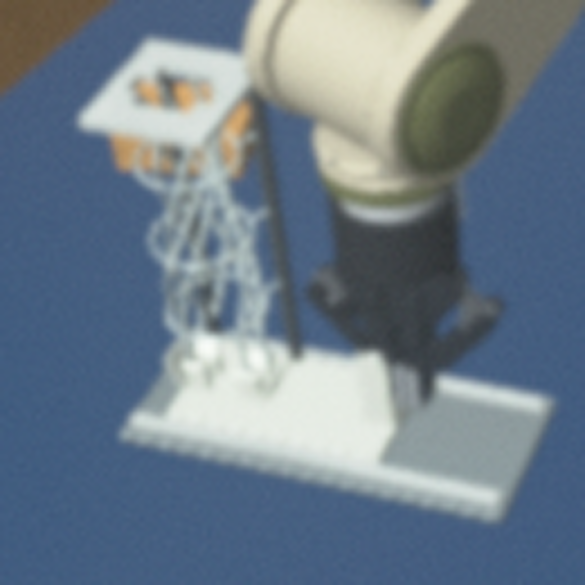

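The handle is being pushed: in the wrist view it's at (365,255), right beside the fingers. I don't see a force rise at the stop yet, so I'll continue in small steps.

Emit:
{"name": "apply_moves", "arguments": {
  "plan": [
    {"tx": 0, "ty": -1.5, "tz": 0, "rx": 0, "ry": 0, "rz": 0, "jaw": -1},
    {"tx": 0, "ty": -3, "tz": 0, "rx": 0, "ry": 0, "rz": 0, "jaw": -1},
    {"tx": 0, "ty": -4, "tz": 0, "rx": 0, "ry": 0, "rz": 0, "jaw": -1}
  ]
}}

```text
time_s: 5.35
position: [0.5667, -0.0698, 0.0382]
tool_rot: [[0.994, 0.111, -0.002], [0.111, -0.994, 0.011], [-0.0, -0.011, -1.0]]
ft_force: [2.5, 24.5, 8.8]
grip_width: 0.0003
```

The stop is reached: 24 N, and the finger position agrees with the handle's home position. I'll back off, rise and go over the tag.

Emit:
{"name": "apply_moves", "arguments": {
  "plan": [
    {"tx": 0, "ty": 15, "tz": 0, "rx": 0, "ry": 0, "rz": 0, "jaw": -1},
    {"tx": -2, "ty": 30, "tz": 10, "rx": 0, "ry": 0, "rz": 0, "jaw": -1},
    {"tx": -4, "ty": 40, "tz": 50, "rx": 0, "ry": 0, "rz": 0, "jaw": 0.1},
    {"tx": -8, "ty": 50, "tz": 98, "rx": 0, "ry": 0, "rz": 0, "jaw": 0.1},
    {"tx": -12, "ty": 70, "tz": 140, "rx": 0, "ry": 0, "rz": 0, "jaw": 0.1},
    {"tx": -18, "ty": 100, "tz": 180, "rx": 0, "ry": 0, "rz": 0.1, "jaw": 0.1},
    {"tx": -25, "ty": 135, "tz": 215, "rx": 0, "ry": 0, "rz": 0.22, "jaw": 0.1},
    {"tx": -35, "ty": 175, "tz": 240, "rx": 0, "ry": 0, "rz": 0.34, "jaw": 0.1},
    {"tx": -43, "ty": 222, "tz": 250, "rx": 0, "ry": 0, "rz": 0.46, "jaw": 0.1},
    {"tx": -52, "ty": 270, "tz": 255, "rx": 0, "ry": 0, "rz": 0.58, "jaw": 0.1},
    {"tx": -60, "ty": 318, "tz": 260, "rx": 0, "ry": 0, "rz": 0.7, "jaw": 0.1},
    {"tx": -67, "ty": 366, "tz": 262, "rx": 0, "ry": 0, "rz": 0.82, "jaw": 0.1}
  ]
}}

```text
time_s: 6.55
position: [0.4984, 0.2983, 0.3013]
tool_rot: [[0.593, 0.805, -0.008], [0.805, -0.593, 0.006], [0.0, -0.01, -1.0]]
ft_force: [0.3, -0.1, 0.9]
grip_width: 0.0471
```

Emit:
{"name": "apply_moves", "arguments": {
  "plan": [
    {"tx": -5, "ty": 40, "tz": 0, "rx": 0, "ry": 0, "rz": 0, "jaw": 0.1},
    {"tx": -10, "ty": 75, "tz": 0, "rx": 0, "ry": 0, "rz": 0, "jaw": 0.1},
    {"tx": -10, "ty": 75, "tz": 0, "rx": 0, "ry": 0, "rz": 0, "jaw": 0.1}
  ]
}}

```text
time_s: 6.85
position: [0.4863, 0.377, 0.301]
tool_rot: [[0.589, 0.808, -0.009], [0.808, -0.589, 0.006], [-0.001, -0.011, -1.0]]
ft_force: [0.7, -1.0, -0.5]
grip_width: 0.047
```

Run:
```python
from h import *
import pickle
for n in ['wrist','top','scene']:
    c=env.get_image(n);save(n+'4',c['image']);pickle.dump(c,open(n+'4.pkl','wb'))
    if n=='scene': save('s4g',cv2.resize(c['image'][140:270,180:310],None,fx=4.5,fy=4.5,interpolation=cv2.INTER_CUBIC))
print(env.observe()['position'],env.observe()['q'],env.observe()['grip_width'])
```

```text
[0.48797414 0.37299305 0.30142457] [26.15910656 26.74376785 54.88535259  0.48565376 98.66450636 62.59437361] 0.047079869251510253
```

View pics/wrist4.png

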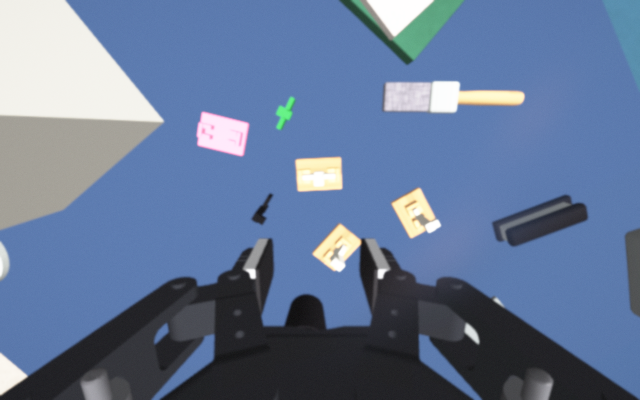

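View pics/s4g.png

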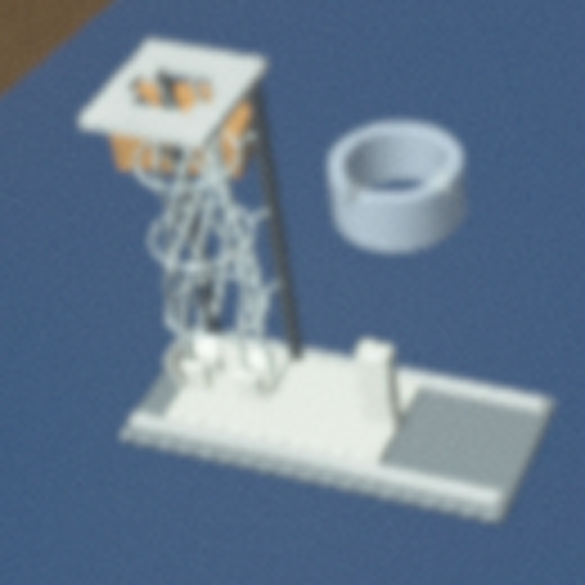

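The cradle is home, with its handle at crop (375,380). The tag is at wrist pixel (319,175). Next I'll compare the three enlarged.

Run:
```python
from h import *
import pickle
c=pickle.load(open('wrist4.pkl','rb'))
save('w4t',cv2.resize(c['image'][140:280,280:450],None,fx=4.5,fy=4.2,interpolation=cv2.INTER_CUBIC))
save('w4z',cv2.resize(c['image'][145:205,285:355],None,fx=10,fy=10,interpolation=cv2.INTER_CUBIC))
```

```text
(no output)
```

View pics/w4t.png

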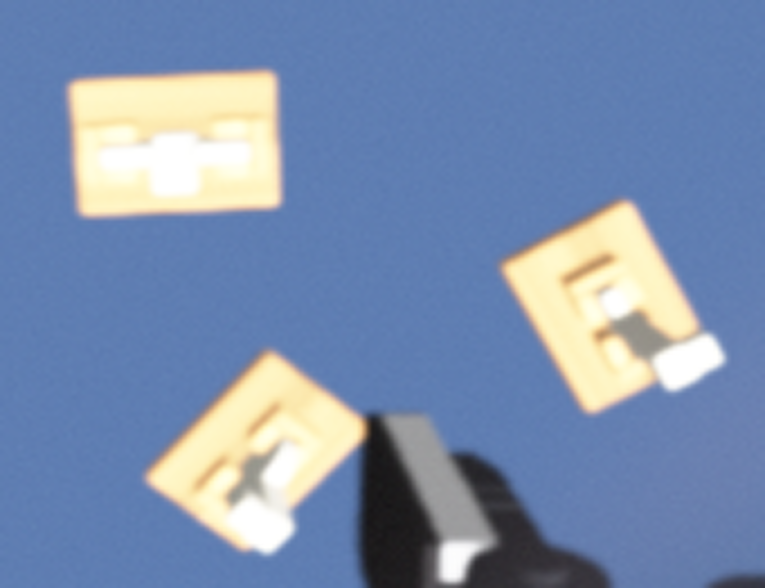

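View pics/w4z.png

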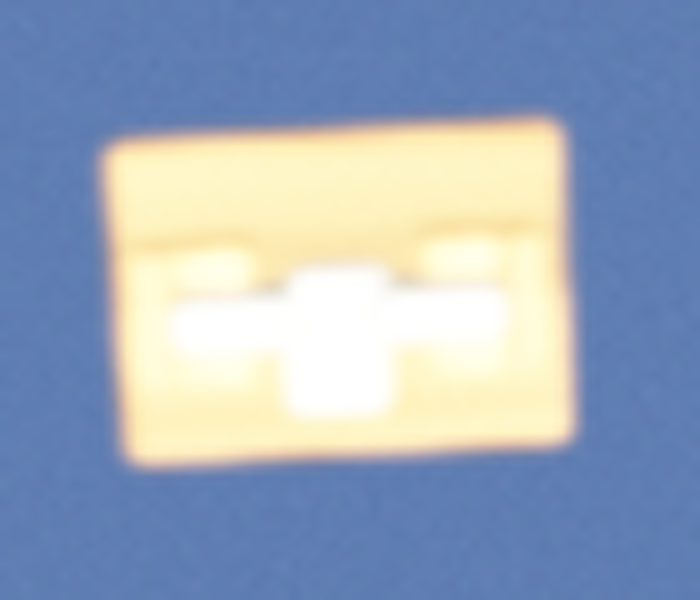

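Run:
```python
from h import *
import pickle
c=pickle.load(open('wrist4.pkl','rb'));t=pickle.load(open('top0.pkl','rb'));s=pickle.load(open('scene0.pkl','rb'));w1=pickle.load(open('wrist1.pkl','rb'))
Z=lambda x,y:(285+(x+.5)/10-.5,145+(y+.5)/10-.5)
a=onz(c,*Z(170,328),.032);b=onz(c,*Z(505,315),.032);print(a,b,np.linalg.norm(a-b))
co=[onz(c,*Z(*p),.010) for p in [(102,140),(565,118),(575,440),(128,465)]];print(np.round(co,4),np.mean(co,0))
d=(b-a)[:2];ang=np.degrees(np.arctan2(d[1],d[0]));print('plate dir',ang)
yaw=np.radians(ang+90);ctr=((a+b)/2)[:2];print('ctr',ctr,'yaw',ang+90)
for name,cc in (('w4',c),('w1',w1),('top',t),('scene',s)):
  for sg in (1,-1):
    pts=[np.r_[ctr+sg*x*np.array([np.cos(yaw),np.sin(yaw)]),z] for x,z in [(-.005,.074),(.013,.074),(.013,.066),(0,.032)]]
    print(name,sg,[proj(cc,p).round(1).tolist() for p in pts])
o=env.observe();print(o['position'],o['tool_rot'][:,0],np.degrees(np.arctan2(o['tool_rot'][1,0],o['tool_rot'][0,0])))
```

```text
[0.4646177  0.38903834 0.032     ] [0.50594829 0.36143117 0.032     ] 0.04970285367619225
[[0.4704 0.4164 0.01  ]
 [0.5298 0.3773 0.01  ]
 [0.5024 0.335  0.01  ]
 [0.4428 0.3732 0.01  ]] [0.48631976 0.37547579 0.01      ]
plate dir -33.741335912542
ctr [0.485283   0.37523475] yaw 56.258664087458
w4 1 [[318.3, 185.5], [317.8, 172.2], [317.8, 171.3], [318.3, 176.7]]
w4 -1 [[318.0, 178.2], [318.6, 191.4], [318.6, 190.1], [318.3, 176.7]]
w1 1 [[50.5, 144.3], [40.5, 137.0], [45.1, 136.8], [69.6, 141.1]]
w1 -1 [[44.9, 140.2], [54.9, 147.5], [59.2, 147.2], [69.6, 141.1]]
top 1 [[239.5, 208.6], [235.8, 206.0], [236.3, 206.2], [240.9, 208.9]]
top -1 [[237.5, 207.1], [241.2, 209.7], [241.6, 209.9], [240.9, 208.9]]
scene 1 [[430.6, 242.5], [435.6, 246.6], [435.1, 248.6], [429.3, 254.2]]
scene -1 [[433.4, 244.7], [428.5, 240.7], [428.0, 242.7], [429.3, 254.2]]
[0.48797414 0.37299305 0.30142457] [ 5.92900836e-01  8.05275189e-01 -6.84931475e-04] 53.636858436202466
```

The tag at wrist (319,175) has a straight plate that measures about 48–50 mm. The other two show narrower plates, so this is the rectangular tag. Projecting both possible peak directions, the one along tool +x (yaw 56.5°) matches all views. Descending now.

Emit:
{"name": "apply_moves", "arguments": {
  "plan": [
    {"tx": -2, "ty": 2.5, "tz": -45, "rx": 0, "ry": 0, "rz": 0.05, "jaw": 0.1},
    {"tx": -2, "ty": 2.5, "tz": -90, "rx": 0, "ry": 0, "rz": 0.05, "jaw": 0.1},
    {"tx": -2, "ty": 2.5, "tz": -130, "rx": 0, "ry": 0, "rz": 0.05, "jaw": 0.1},
    {"tx": -2, "ty": 2.5, "tz": -160, "rx": 0, "ry": 0, "rz": 0.05, "jaw": 0.1},
    {"tx": -2, "ty": 2.5, "tz": -180, "rx": 0, "ry": 0, "rz": 0.05, "jaw": 0.1},
    {"tx": -2, "ty": 2.5, "tz": -190, "rx": 0, "ry": 0, "rz": 0.05, "jaw": 0.1},
    {"tx": -2, "ty": 2.5, "tz": -190, "rx": 0, "ry": 0, "rz": 0.05, "jaw": 0.1},
    {"tx": -2, "ty": 2.5, "tz": -190, "rx": 0, "ry": 0, "rz": 0.05, "jaw": 0.1}
  ]
}}

```text
time_s: 7.8
position: [0.4867, 0.3753, 0.1127]
tool_rot: [[0.553, 0.833, -0.007], [0.834, -0.552, 0.006], [0.001, -0.009, -1.0]]
ft_force: [0.1, 0.6, 0.4]
grip_width: 0.0473
```

Run:
```python
from h import *
import pickle
c=env.get_image('wrist');save('wrist5',c['image']);pickle.dump(c,open('wrist5.pkl','wb'))
o=env.observe();print(o['position'],o['tool_rot'].round(4),np.degrees(np.arctan2(o['tool_rot'][1,0],o['tool_rot'][0,0])))
print(proj(c,[.486,.3755,.074]),proj(c,[.486,.3755,.032]))
```

```text
[0.48670428 0.37545985 0.11289762] [[ 0.5523  0.8336 -0.0063]
 [ 0.8336 -0.5523  0.0059]
 [ 0.0014 -0.0085 -1.    ]] 56.475182794828115
[315.76339739 229.28099982] [316.2558088  211.88999314]
```

View pics/wrist5.png

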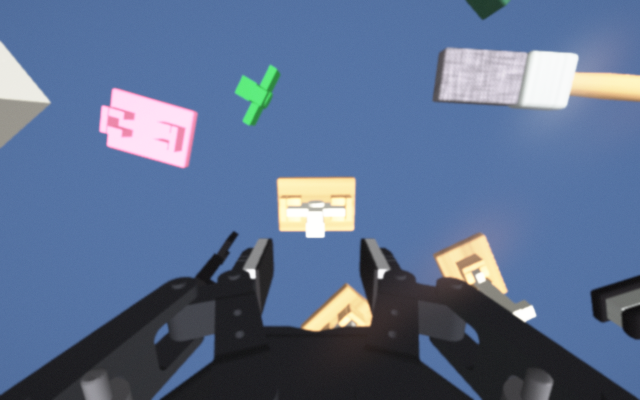

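Emit:
{"name": "apply_moves", "arguments": {
  "plan": [
    {"tx": -0.7, "ty": 0, "tz": -25, "rx": -0.006, "ry": -0.006, "rz": 0, "jaw": 0.1},
    {"tx": -0.7, "ty": 0, "tz": -45, "rx": -0.006, "ry": -0.006, "rz": 0, "jaw": 0.1},
    {"tx": -0.7, "ty": 0, "tz": -60, "rx": -0.006, "ry": -0.006, "rz": 0, "jaw": 0.1},
    {"tx": -0.7, "ty": 0, "tz": -70, "rx": -0.006, "ry": -0.006, "rz": 0, "jaw": 0.1},
    {"tx": -0.7, "ty": 0, "tz": -73, "rx": -0.006, "ry": -0.006, "rz": 0, "jaw": 0.1},
    {"tx": -0.7, "ty": 0, "tz": -73, "rx": -0.006, "ry": -0.006, "rz": 0, "jaw": 0.1}
  ]
}}

```text
time_s: 8.45
position: [0.4863, 0.3756, 0.0404]
tool_rot: [[0.552, 0.834, 0.0], [0.834, -0.552, 0.0], [0.0, 0.0, -1.0]]
ft_force: [0.6, 0.1, 0.8]
grip_width: 0.0469
```

Run:
```python
from h import *
c=env.get_image('wrist');save('wrist6',c['image'])
o=env.observe();print(o['position'],o['tool_rot'].round(4))
```

```text
[0.4864148  0.37567945 0.04076058] [[ 5.523e-01  8.337e-01  1.000e-03]
 [ 8.337e-01 -5.523e-01  5.000e-04]
 [ 9.000e-04  5.000e-04 -1.000e+00]]
```

View pics/wrist6.png

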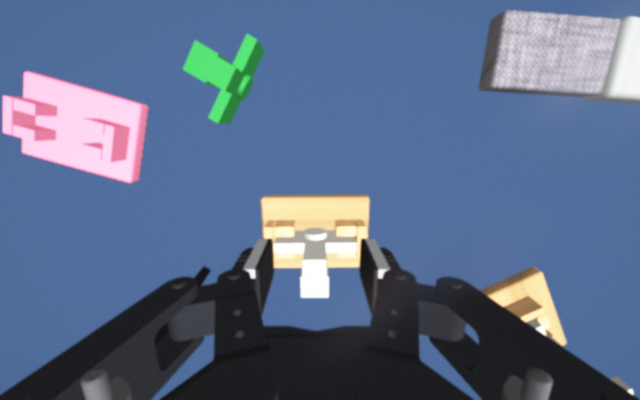

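The stem, at (315,278), sits between the jaws. The button at (315,234) is on the tool +x face, which confirms the tag's direction. Gripping now.

Emit:
{"name": "apply_moves", "arguments": {
  "plan": [
    {"tx": 0, "ty": 0, "tz": 0, "rx": 0, "ry": 0, "rz": 0, "jaw": -1},
    {"tx": 0, "ty": 0, "tz": 0, "rx": 0, "ry": 0, "rz": 0, "jaw": -1},
    {"tx": 0, "ty": 0, "tz": 0, "rx": 0, "ry": 0, "rz": 0, "jaw": -1},
    {"tx": 0, "ty": 0, "tz": 0, "rx": 0, "ry": 0, "rz": 0, "jaw": -1},
    {"tx": 0, "ty": 0, "tz": 0, "rx": 0, "ry": 0, "rz": 0, "jaw": -1},
    {"tx": 0, "ty": 0, "tz": 0, "rx": 0, "ry": 0, "rz": 0, "jaw": -1},
    {"tx": 0, "ty": 0, "tz": 0, "rx": 0, "ry": 0, "rz": 0, "jaw": -1}
  ],
  "grip_force": 40
}}

```text
time_s: 9.2
position: [0.4866, 0.3758, 0.0412]
tool_rot: [[0.552, 0.834, 0.002], [0.834, -0.552, 0.001], [0.002, 0.001, -1.0]]
ft_force: [-0.7, 0.6, 5.5]
grip_width: 0.0111
```

Emit:
{"name": "apply_moves", "arguments": {
  "plan": [
    {"tx": 0, "ty": 0, "tz": 8, "rx": 0, "ry": 0, "rz": 0, "jaw": -1},
    {"tx": 0, "ty": 0, "tz": 20, "rx": 0, "ry": 0, "rz": 0, "jaw": -1},
    {"tx": 0, "ty": 0, "tz": 40, "rx": 0, "ry": 0, "rz": 0, "jaw": -1},
    {"tx": 0, "ty": 0, "tz": 70, "rx": 0, "ry": 0, "rz": 0, "jaw": -1},
    {"tx": 0, "ty": 0, "tz": 100, "rx": 0, "ry": 0, "rz": 0, "jaw": -1},
    {"tx": 0, "ty": 0, "tz": 140, "rx": 0, "ry": 0, "rz": 0, "jaw": -1},
    {"tx": 0, "ty": 0, "tz": 180, "rx": 0, "ry": 0, "rz": 0, "jaw": -1},
    {"tx": 0, "ty": 0, "tz": 220, "rx": 0, "ry": 0, "rz": 0, "jaw": -1},
    {"tx": 0, "ty": 0, "tz": 260, "rx": 0, "ry": 0, "rz": 0, "jaw": -1},
    {"tx": 0, "ty": 0, "tz": 295, "rx": 0, "ry": 0, "rz": 0, "jaw": -1},
    {"tx": 0, "ty": 0, "tz": 310, "rx": 0, "ry": 0, "rz": 0, "jaw": -1},
    {"tx": 0, "ty": 0, "tz": 310, "rx": 0, "ry": 0, "rz": 0, "jaw": -1}
  ]
}}

```text
time_s: 10.4
position: [0.4867, 0.3758, 0.3543]
tool_rot: [[0.552, 0.834, 0.007], [0.834, -0.552, 0.003], [0.006, 0.004, -1.0]]
ft_force: [0.1, 0.5, -0.2]
grip_width: 0.0114
```

Run:
```python
from h import *
import pickle
for n in ['wrist','scene']:
    c=env.get_image(n);save(n+'7',c['image']);pickle.dump(c,open(n+'7.pkl','wb'))
o=env.observe();print(o['position'],o['tool_rot'].round(4),o['grip_width'])
```

```text
[0.48632104 0.37565506 0.35063736] [[ 5.522e-01  8.337e-01  8.000e-04]
 [ 8.337e-01 -5.522e-01  4.000e-04]
 [ 8.000e-04  4.000e-04 -1.000e+00]] 0.011379096402046728
```

View pics/wrist7.png

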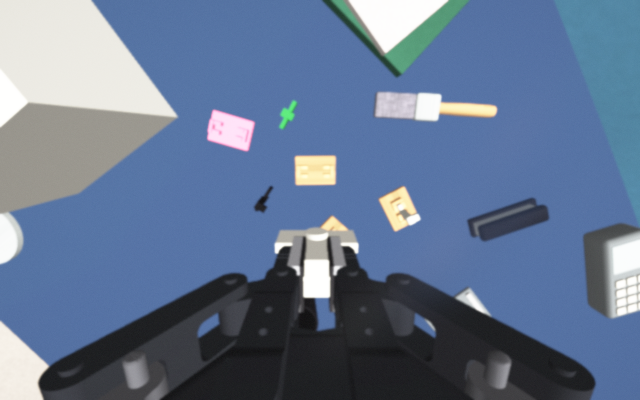

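View pics/scene7.png

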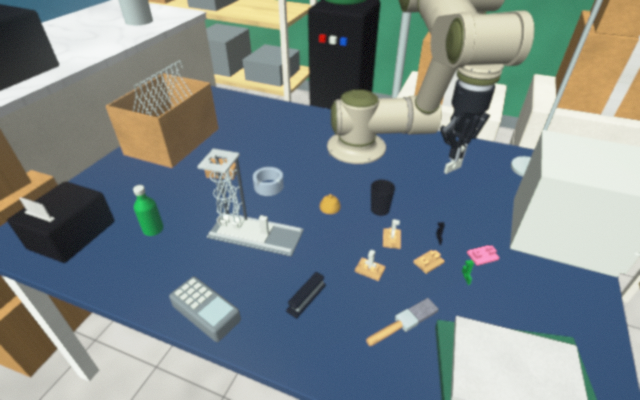

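Run:
```python
from h import *
import pickle
c=pickle.load(open('wrist7.pkl','rb'))
save('w7z',cv2.resize(c['image'][220:305,265:370],None,fx=7,fy=7,interpolation=cv2.INTER_CUBIC))
p=np.array([.48632,.37566,.35064]);X=np.array([.5522,.8337,0]);Y=np.array([.8337,-.5522,0]);Zt=np.array([0,0,-1.])
# predicted model if perfectly centred: tag z k -> below tcp by 31-k mm
for n,(x,y,k) in {'topL':(3,-24,22),'topR':(3,24,22),'btmL':(3,-24,0),'btmR':(3,24,0),'btn':(6,0,10),'bkL':(-3,-24,22),'bkR':(-3,24,22)}.items():
    q=proj(c,p+X*x/1e3+Y*y/1e3+Zt*(31-k)/1e3);print(n,q.round(1),((q-[265,220]+.5)*7-.5).round(0))
```

```text
topL [275.6 240. ] [ 77. 143.]
topR [356.2 239.9] [641. 142.]
btmL [280.  227.7] [108.  57.]
btmR [351.5 227.6] [609.  56.]
btn [315.8 228.4] [359.  62.]
bkL [275.9 249.3] [ 80. 208.]
bkR [355.8 249.2] [639. 207.]
```

View pics/w7z.png

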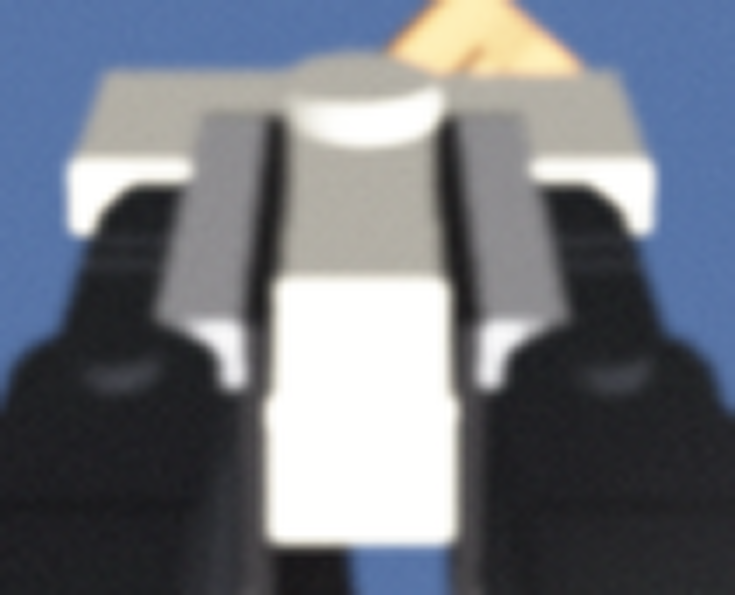

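Emit:
{"name": "apply_moves", "arguments": {
  "plan": [
    {"tx": 3, "ty": -20, "tz": 0, "rx": 0, "ry": 0, "rz": 0.07, "jaw": -1},
    {"tx": 9, "ty": -55, "tz": 0, "rx": 0, "ry": 0, "rz": 0.21, "jaw": -1},
    {"tx": 15, "ty": -90, "tz": 0, "rx": 0, "ry": 0, "rz": 0.35, "jaw": -1},
    {"tx": 21, "ty": -126, "tz": 0, "rx": 0, "ry": 0, "rz": 0.49, "jaw": -1},
    {"tx": 27, "ty": -162, "tz": 0, "rx": 0, "ry": 0, "rz": 0.63, "jaw": -1},
    {"tx": 33, "ty": -198, "tz": 0, "rx": 0, "ry": 0, "rz": 0.77, "jaw": -1},
    {"tx": 39, "ty": -234, "tz": 0, "rx": 0, "ry": 0, "rz": 0.91, "jaw": -1},
    {"tx": 45, "ty": -270, "tz": 0, "rx": 0, "ry": 0, "rz": 1.05, "jaw": -1},
    {"tx": 51, "ty": -306, "tz": 0, "rx": 0, "ry": 0, "rz": 1.19, "jaw": -1},
    {"tx": 57, "ty": -340, "tz": 0, "rx": 0, "ry": 0, "rz": 1.33, "jaw": -1},
    {"tx": 62, "ty": -370, "tz": 0, "rx": 0, "ry": 0, "rz": 1.47, "jaw": -1},
    {"tx": 66, "ty": -395, "tz": 0, "rx": 0, "ry": 0, "rz": 1.6, "jaw": -1}
  ]
}}

```text
time_s: 11.7
position: [0.552, -0.021, 0.349]
tool_rot: [[-0.852, 0.524, -0.004], [0.524, 0.852, 0.001], [0.004, -0.001, -1.0]]
ft_force: [0.8, 0.4, -0.5]
grip_width: 0.0113
```

Emit:
{"name": "apply_moves", "arguments": {
  "plan": [
    {"tx": 6, "ty": -33, "tz": 0, "rx": 0, "ry": 0, "rz": 0.12, "jaw": -1},
    {"tx": 12, "ty": -68, "tz": 0, "rx": 0, "ry": 0, "rz": 0.25, "jaw": -1},
    {"tx": 18, "ty": -103, "tz": 0, "rx": 0, "ry": 0, "rz": 0.38, "jaw": -1},
    {"tx": 24, "ty": -138, "tz": 0, "rx": 0, "ry": 0, "rz": 0.5, "jaw": -1},
    {"tx": 28, "ty": -162, "tz": 0, "rx": 0, "ry": 0, "rz": 0.6, "jaw": -1},
    {"tx": 31, "ty": -177, "tz": 0, "rx": 0, "ry": 0, "rz": 0.65, "jaw": -1},
    {"tx": 31, "ty": -177, "tz": 0, "rx": 0, "ry": 0, "rz": 0.65, "jaw": -1},
    {"tx": 31, "ty": -177, "tz": 0, "rx": 0, "ry": 0, "rz": 0.65, "jaw": -1}
  ]
}}

```text
time_s: 12.5
position: [0.5827, -0.1975, 0.3479]
tool_rot: [[-0.995, -0.097, -0.006], [-0.097, 0.995, 0.0], [0.006, 0.001, -1.0]]
ft_force: [-0.6, -0.1, 0.7]
grip_width: 0.0113
```

```bash
cat > look.py <<'E'
from h import *
import pickle,sys
k=sys.argv[1]
for n in ['wrist','scene','top']:
    c=env.get_image(n);pickle.dump(c,open(n+k+'.pkl','wb'))
    im=c['image']
    if n=='scene': im=cv2.resize(im[125:265,180:310],None,fx=4.2,fy=4.2,interpolation=cv2.INTER_CUBIC)
    if n=='top': im=cv2.resize(im[150:220,350:450],None,fx=7,fy=7,interpolation=cv2.INTER_CUBIC)
    save(n+k,im)
o=env.observe();print(o['time_s'],o['position'],o['tool_rot'].round(4),o['grip_width'],o['ft_force'],np.degrees(np.arctan2(o['tool_rot'][1,0],o['tool_rot'][0,0])))
E
python3 look.py 8
```

```text
12.65 [ 0.58284807 -0.19689708  0.34900899] [[-9.951e-01 -9.890e-02 -4.000e-03]
 [-9.890e-02  9.951e-01 -8.000e-04]
 [ 4.100e-03 -4.000e-04 -1.000e+00]] 0.011406669447913196 [-0.29105374  0.0791617  -0.76058463] -174.32315418662472
```

View pics/wrist8.png

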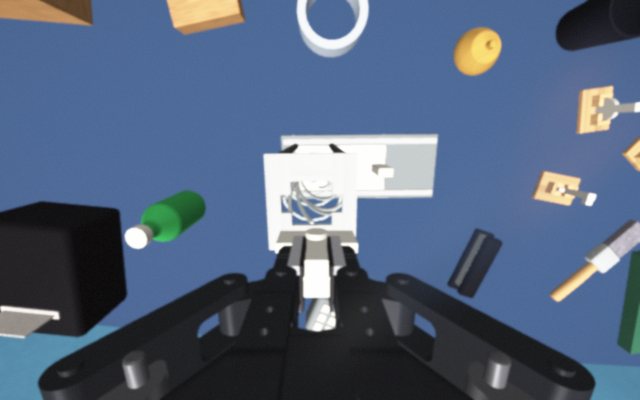

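View pics/scene8.png

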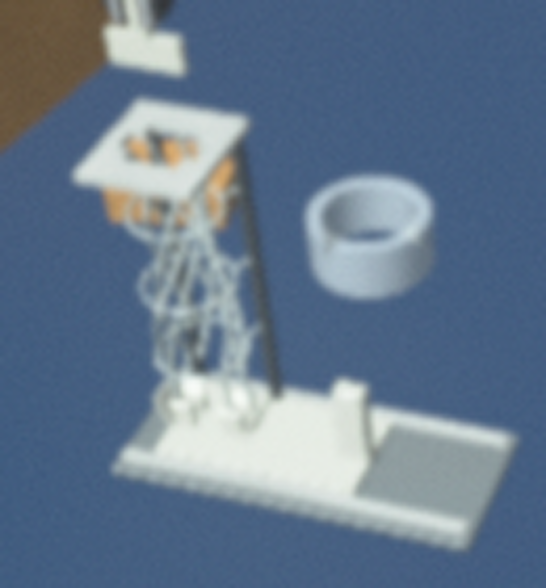

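View pics/top8.png

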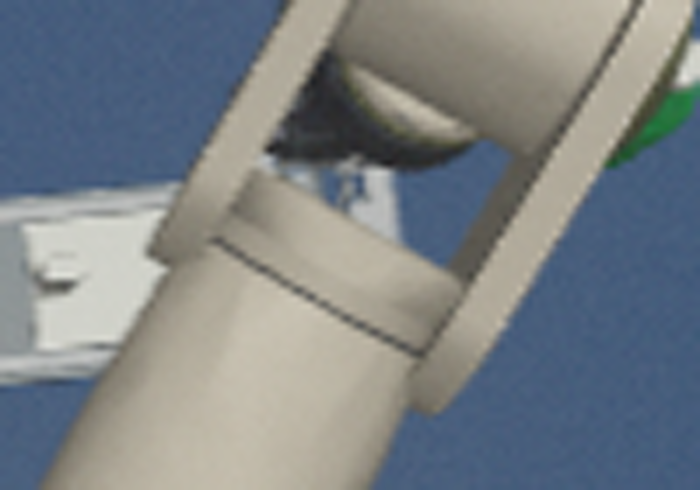

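Run:
```python
from h import *
import pickle
c=pickle.load(open('wrist8.pkl','rb'))
save('w8z',cv2.resize(c['image'][145:255,255:370],None,fx=6.5,fy=5.4,interpolation=cv2.INTER_CUBIC))
```

```text
(no output)
```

View pics/w8z.png

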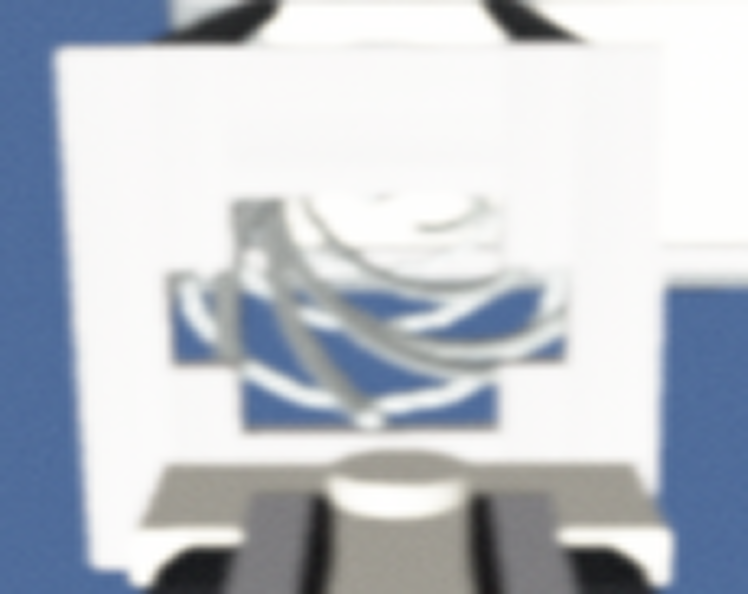

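Run:
```python
from h import *
import pickle
c=pickle.load(open('wrist8.pkl','rb'))
M=lambda x,y:(255+(x+.5)/6.5-.5,145+(y+.5)/5.4-.5)
g=np.array([.5815,-.1985]);a=np.radians(6);R=np.array([[np.cos(a),-np.sin(a)],[np.sin(a),np.cos(a)]])
def gl(p,z): return (R.T@(onz(c,*M(*p),z)[:2]-g)*1e3).round(1)
print('cam',c['world_from_camera'][:3,3])
for n,p,z in [('yL',(170,318),.252),('yR',(567,315),.252),('arm top',(200,272),.255),('arm topR',(540,270),.255),('arm btm',(200,363),.249),('arm btmR',(535,362),.249),('mid top',(370,199),.255),('mid btm',(370,432),.249),('midL',(243,400),.252),('midR',(499,400),.252),('plate TL',(55,47),.255),('plate TR',(662,45),.255)]:
    print(n,gl(p,z))
# tag in view: plate front-face top edge corners
o=env.observe()
T=o['tool_rot'];p0=np.array([.58285,-.19690,.349])
for dz in (27,31):
  for y in (-24,24):
    for k in (0,22):
      q=proj(c,p0+T[:,0]*.003+T[:,1]*y/1e3+T[:,2]*(dz-k)/1e3);print(dz,y,k,(((q-[255,145])+.5)*[6.5,5.4]-.5).round(0))
```

```text
cam [ 0.51824398 -0.20343077  0.4911083 ]
yL [ -1.4 -29.8]
yR [-1.5 24.1]
arm top [ -9.7 -25.1]
arm topR [-9.7 20.1]
arm btm [  7.2 -26.3]
arm btmR [ 7.4 20. ]
mid top [-21.4  -2.4]
mid btm [19.5 -2.9]
midL [ 12.8 -20.3]
midR [13.  14.9]
plate TL [-45.4 -42.4]
plate TR [-45.1  35.3]
27 -24 0 [157. 463.]
27 -24 22 [125. 537.]
27 24 0 [645. 463.]
27 24 22 [678. 536.]
31 -24 0 [162. 452.]
31 -24 22 [131. 522.]
31 24 0 [639. 451.]
31 24 22 [671. 521.]
```

Emit:
{"name": "apply_moves", "arguments": {
  "plan": [
    {"tx": 0, "ty": -3, "tz": -20, "rx": 0, "ry": -0.004, "rz": 0.006, "jaw": -1},
    {"tx": 0, "ty": -3, "tz": -40, "rx": 0, "ry": -0.004, "rz": 0.006, "jaw": -1},
    {"tx": 0, "ty": -3, "tz": -52, "rx": 0, "ry": -0.004, "rz": 0.006, "jaw": -1},
    {"tx": 0, "ty": -3, "tz": -56, "rx": 0, "ry": -0.004, "rz": 0.006, "jaw": -1},
    {"tx": 0, "ty": -3, "tz": -56, "rx": 0, "ry": -0.004, "rz": 0.006, "jaw": -1},
    {"tx": 0, "ty": -3, "tz": -56, "rx": 0, "ry": -0.004, "rz": 0.006, "jaw": -1}
  ]
}}

```text
time_s: 13.25
position: [0.5831, -0.1997, 0.294]
tool_rot: [[-0.994, -0.105, 0.001], [-0.105, 0.994, -0.002], [-0.001, -0.002, -1.0]]
ft_force: [0.7, 0.3, -0.2]
grip_width: 0.0113
```

```bash
python3 look.py 9
python3 - <<'E'
from h import *
import pickle
c=pickle.load(open('wrist9.pkl','rb'))
save('w9z',cv2.resize(c['image'][145:255,255:370],None,fx=6.5,fy=5.4,interpolation=cv2.INTER_CUBIC))
s=pickle.load(open('scene9.pkl','rb'))
save('s9z',cv2.resize(s['image'][125:185,190:250],None,fx=9,fy=9,interpolation=cv2.INTER_CUBIC))
E
```

```text
13.4 [ 0.58301772 -0.19986206  0.29373819] [[-0.9945 -0.1049  0.0012]
 [-0.1049  0.9945 -0.0014]
 [-0.001  -0.0015 -1.    ]] 0.011381519097308508 [ 0.23212956 -0.42909668 -0.33030208] -173.97666286638918
```

View pics/w9z.png

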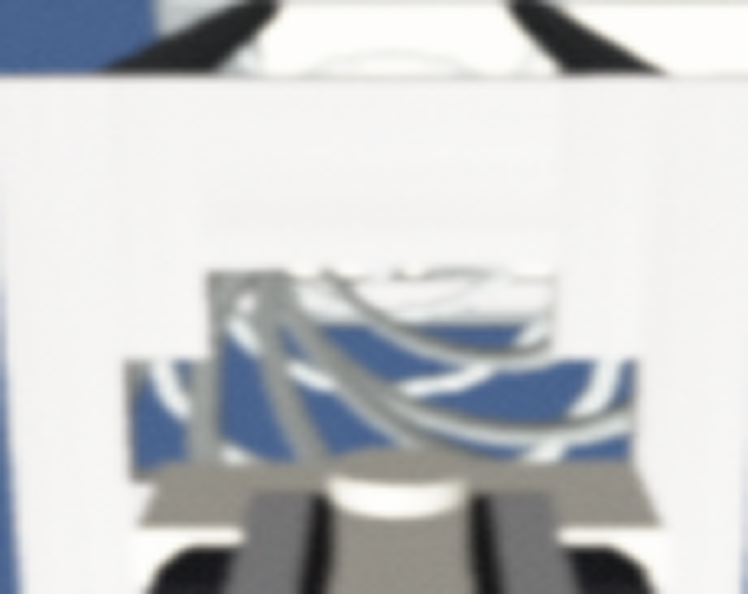

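View pics/s9z.png

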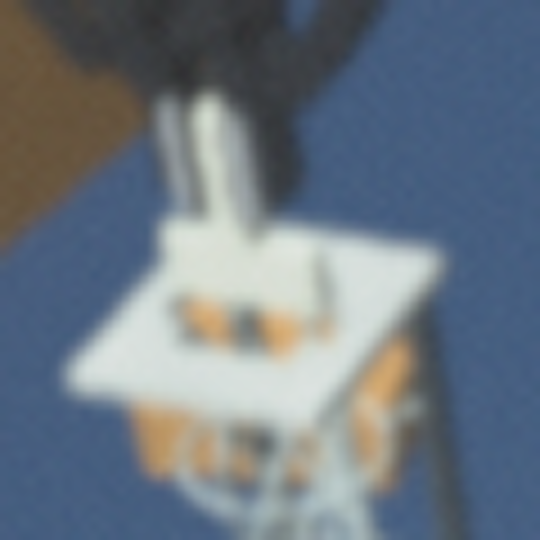

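Run:
```python
from h import *
import pickle
c=pickle.load(open('wrist9.pkl','rb'))
M=lambda x,y:(255+(x+.5)/6.5-.5,145+(y+.5)/5.4-.5)
p=np.array([.58302,-.19986]);a=np.radians(6);R=np.array([[np.cos(a),-np.sin(a)],[np.sin(a),np.cos(a)]])
gl=lambda q,z:(R.T@(onz(c,*M(*q),z)[:2]-p)*1e3).round(1)
for n,q,z in [('armTL',(160,360),.255),('armTR',(600,360),.255),('L',(128,400),.255),('Lb',(133,470),.249),('R',(636,400),.255),('mid top',(300,271),.255),('plate edge',(300,73),.255)]: print(n,gl(q,z))
for d in (.027,.031):
    for q in [(157,463),(638,463)]: print('tag btm',d,gl(q,.29374-d))
    for q in [(137,526),(663,526)]: print('tag top',d,gl(q,.29374-d+.022))
# scene: tag bottom edge px and mouth corners
s=pickle.load(open('scene9.pkl','rb'))
S=lambda x,y:(190+(x+.5)/9-.5,125+(y+.5)/9-.5)
gs=lambda q,z:(R.T@(onz(s,*S(*q),z)[:2]-p)*1e3).round(1)
for q in [(65,382),(320,418),(442,255),(160,235)]: print('mouth s',gs(q,.255))
for d in (.027,.031): print('tag s',d,gs((165,290),.29374-d),gs((315,310),.29374-d))
for q in [(175,300),(185,335),(310,350),(335,340)]: print('slot',gs(q,.255))
```

```text
armTL [-11.5 -24.4]
armTR [-11.6  21.4]
L [ -6.2 -27.9]
Lb [  5.5 -28.7]
R [-6.3 25.3]
mid top [-23.   -9.7]
plate edge [-47.2  -9.3]
tag btm 0.027 [ -2.2 -23.5]
tag btm 0.027 [-2.2 24.2]
tag top 0.027 [ -3.3 -22.3]
tag top 0.027 [-3.4 23.6]
tag btm 0.031 [ -0.7 -24.1]
tag btm 0.031 [-0.7 24.8]
tag top 0.031 [ -1.6 -23. ]
tag top 0.031 [-1.7 24.3]
mouth s [ 45.3 -34.5]
mouth s [40.2 42.2]
mouth s [-44.8  39.9]
mouth s [-30.2 -45.2]
tag s 0.027 [ 10.5 -19.5] [ 7.2 26.2]
tag s 0.031 [  5.4 -23. ] [ 2.1 23. ]
slot [ -0.6 -24.5]
slot [ 14.6 -13.2]
slot [11.  24.6]
slot [ 4.4 29.2]
```

Emit:
{"name": "apply_moves", "arguments": {
  "plan": [
    {"tx": -2.4, "ty": -1.5, "tz": 0, "rx": 0, "ry": 0, "rz": 0, "jaw": -1},
    {"tx": -2.4, "ty": -1.5, "tz": -3, "rx": 0, "ry": 0, "rz": 0, "jaw": -1},
    {"tx": -2.4, "ty": -1.5, "tz": -6, "rx": 0, "ry": 0, "rz": 0, "jaw": -1},
    {"tx": -2.4, "ty": -1.5, "tz": -6, "rx": 0, "ry": 0, "rz": 0, "jaw": -1},
    {"tx": -2.4, "ty": -1.5, "tz": -6, "rx": 0, "ry": 0, "rz": 0, "jaw": -1}
  ]
}}

```text
time_s: 13.9
position: [0.5806, -0.2014, 0.2876]
tool_rot: [[-0.994, -0.105, 0.001], [-0.105, 0.994, -0.001], [-0.001, -0.001, -1.0]]
ft_force: [-0.1, -0.2, 0.2]
grip_width: 0.0113
```

```bash
python3 look.py 10
python3 - <<'E'
from h import *
import pickle
c=pickle.load(open('wrist10.pkl','rb'))
save('w10z',cv2.resize(c['image'][145:255,255:370],None,fx=6.5,fy=5.4,interpolation=cv2.INTER_CUBIC))
E
```

```text
14.05 [ 0.58067299 -0.20135656  0.28783225] [[-0.9945 -0.105   0.0013]
 [-0.105   0.9945 -0.0015]
 [-0.0012 -0.0017 -1.    ]] 0.01123408116622325 [-0.08253415 -0.45322913 -0.08213991] -173.97428435346134
```

View pics/w10z.png

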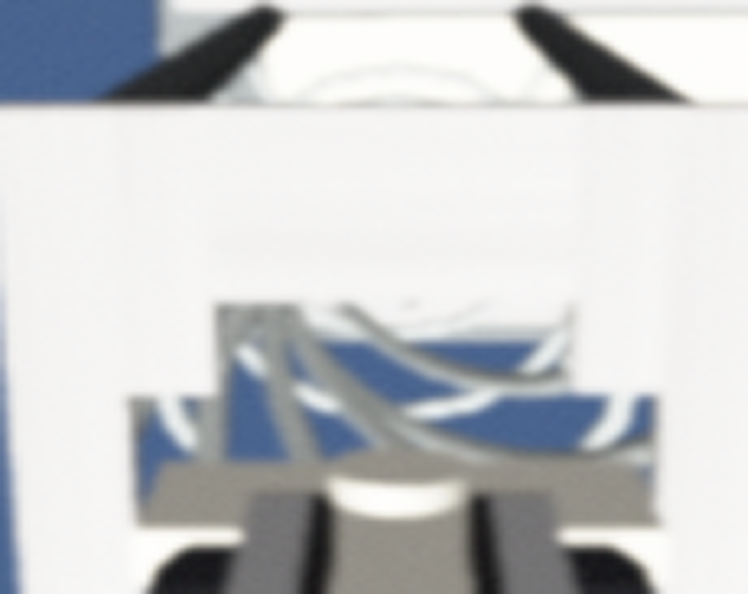

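The slot ends are at crop (131) and (658), and the plate is centred between them. Lowering gently.

Emit:
{"name": "apply_moves", "arguments": {
  "plan": [
    {"tx": 0, "ty": 0, "tz": -3, "rx": 0, "ry": 0, "rz": 0, "jaw": -1},
    {"tx": 0, "ty": 0, "tz": -5, "rx": 0, "ry": 0, "rz": 0, "jaw": -1},
    {"tx": 0, "ty": 0, "tz": -7, "rx": 0, "ry": 0, "rz": 0, "jaw": -1},
    {"tx": 0, "ty": 0, "tz": -9, "rx": 0, "ry": 0, "rz": 0, "jaw": -1},
    {"tx": 0, "ty": 0, "tz": -10, "rx": 0, "ry": 0, "rz": 0, "jaw": -1}
  ]
}}

```text
time_s: 14.55
position: [0.5806, -0.2014, 0.2775]
tool_rot: [[-0.994, -0.105, 0.001], [-0.105, 0.994, -0.001], [-0.001, -0.001, -1.0]]
ft_force: [0.0, -0.5, -0.5]
grip_width: 0.0115
```

Emit:
{"name": "apply_moves", "arguments": {
  "plan": [
    {"tx": 0, "ty": 0, "tz": -3, "rx": 0, "ry": 0, "rz": 0, "jaw": -1},
    {"tx": 0, "ty": 0, "tz": -6, "rx": 0, "ry": 0, "rz": 0, "jaw": -1},
    {"tx": 0, "ty": 0, "tz": -9, "rx": 0, "ry": 0, "rz": 0, "jaw": -1},
    {"tx": 0, "ty": 0, "tz": -12, "rx": 0, "ry": 0, "rz": 0, "jaw": -1},
    {"tx": 0, "ty": 0, "tz": -13, "rx": 0, "ry": 0, "rz": 0, "jaw": -1}
  ]
}}

```text
time_s: 15.05
position: [0.5798, -0.2014, 0.2642]
tool_rot: [[-0.995, -0.104, -0.001], [-0.104, 0.995, -0.001], [0.002, -0.001, -1.0]]
ft_force: [-6.4, -0.2, 3.3]
grip_width: 0.0113
```

```bash
python3 look.py 11
python3 - <<'E'
from h import *
import pickle
c=pickle.load(open('wrist11.pkl','rb'))
save('w11z',cv2.resize(c['image'][145:255,255:370],None,fx=6.5,fy=5.4,interpolation=cv2.INTER_CUBIC))
E
```

```text
15.2 [ 0.57968089 -0.20146258  0.26403303] [[-9.945e-01 -1.043e-01 -1.900e-03]
 [-1.043e-01  9.945e-01 -1.000e-03]
 [ 2.000e-03 -8.000e-04 -1.000e+00]] 0.01125898433544743 [-5.09295766 -1.09175664 -0.43089325] -174.0143607010027
```

View pics/w11z.png

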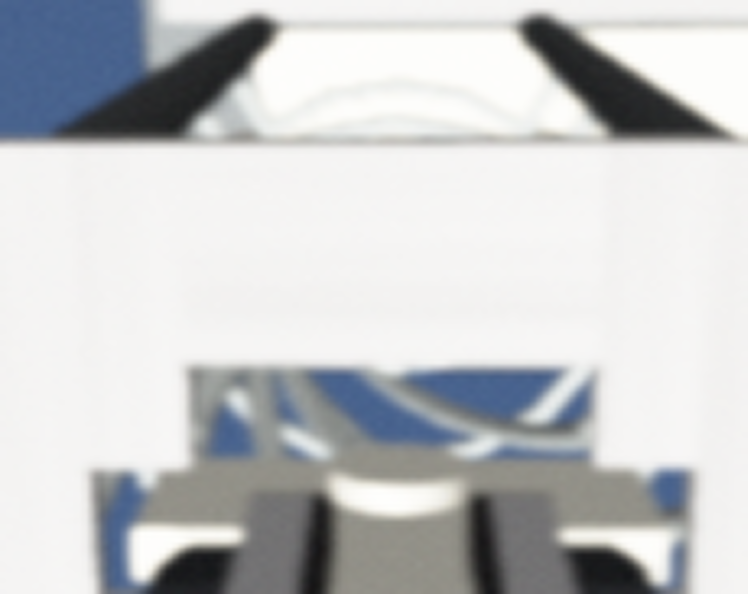

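View pics/scene11.png

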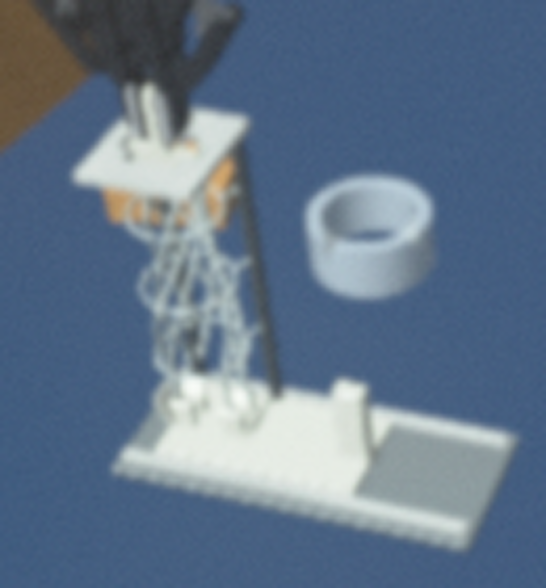

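The plate is inside the slot and the twist is beginning to bear on it (about −5 N in x). I'll raise it slightly to release without load.

Emit:
{"name": "apply_moves", "arguments": {
  "plan": [
    {"tx": -0.3, "ty": 0, "tz": 3, "rx": 0, "ry": 0, "rz": 0, "jaw": -1},
    {"tx": -0.3, "ty": 0, "tz": 5, "rx": 0, "ry": 0, "rz": 0, "jaw": -1},
    {"tx": -0.3, "ty": 0, "tz": 5, "rx": 0, "ry": 0, "rz": 0, "jaw": -1}
  ]
}}

```text
time_s: 15.5
position: [0.5798, -0.2015, 0.2695]
tool_rot: [[-0.995, -0.104, -0.0], [-0.104, 0.995, -0.001], [0.001, -0.001, -1.0]]
ft_force: [-0.8, 0.3, -0.7]
grip_width: 0.0114
```

Emit:
{"name": "apply_moves", "arguments": {
  "plan": [
    {"tx": 0, "ty": 0, "tz": 0, "rx": 0, "ry": 0, "rz": 0, "jaw": 0},
    {"tx": 0, "ty": 0, "tz": 0, "rx": 0, "ry": 0, "rz": 0, "jaw": 0},
    {"tx": 0, "ty": 0, "tz": 0, "rx": 0, "ry": 0, "rz": 0, "jaw": 0},
    {"tx": 0, "ty": 0, "tz": 0, "rx": 0, "ry": 0, "rz": 0, "jaw": 0},
    {"tx": 0, "ty": 0, "tz": 0, "rx": 0, "ry": 0, "rz": 0, "jaw": 0}
  ]
}}

```text
time_s: 16.0
position: [0.5798, -0.2015, 0.2694]
tool_rot: [[-0.995, -0.105, -0.001], [-0.105, 0.995, -0.001], [0.001, -0.001, -1.0]]
ft_force: [0.2, 0.6, -0.2]
grip_width: 0.0427
```

```bash
python3 look.py 12
python3 - <<'E'
from h import *
import pickle
c=pickle.load(open('wrist12.pkl','rb'))
save('w12z',cv2.resize(c['image'][145:255,255:370],None,fx=6.5,fy=5.4,interpolation=cv2.INTER_CUBIC))
E
```

```text
16.15 [ 0.57977512 -0.20145952  0.26947486] [[-9.945e-01 -1.046e-01 -5.000e-04]
 [-1.046e-01  9.945e-01 -1.400e-03]
 [ 6.000e-04 -1.300e-03 -1.000e+00]] 0.04276655860980715 [-0.28032889  0.42549829 -1.20403682] -173.99821140847519
```

View pics/w12z.png

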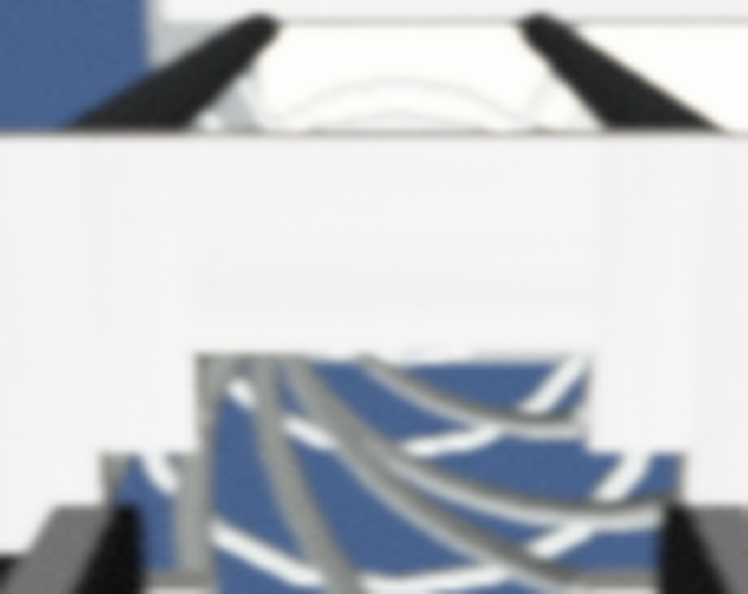

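View pics/scene12.png

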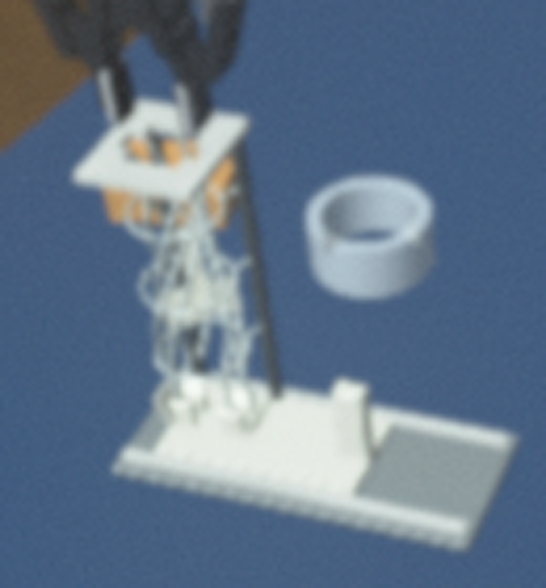

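The tag has left the mouth. I'll withdraw straight up and look for it.

Emit:
{"name": "apply_moves", "arguments": {
  "plan": [
    {"tx": 0, "ty": 0, "tz": 15, "rx": 0, "ry": 0, "rz": 0, "jaw": 0},
    {"tx": 0, "ty": 0, "tz": 45, "rx": 0, "ry": 0, "rz": 0, "jaw": 0},
    {"tx": 0, "ty": 0, "tz": 85, "rx": 0, "ry": 0, "rz": 0, "jaw": 0},
    {"tx": 0, "ty": 0, "tz": 110, "rx": 0, "ry": 0, "rz": 0, "jaw": 0},
    {"tx": 0, "ty": 0, "tz": 110, "rx": 0, "ry": 0, "rz": 0, "jaw": 0}
  ]
}}

```text
time_s: 16.65
position: [0.5802, -0.2017, 0.3834]
tool_rot: [[-0.995, -0.105, 0.006], [-0.105, 0.995, -0.005], [-0.005, -0.006, -1.0]]
ft_force: [0.3, 0.5, -0.3]
grip_width: 0.0425
```

```bash
python3 look.py 13
python3 - <<'E'
from h import *
import pickle
s=pickle.load(open('scene13.pkl','rb'))['image'];s0=pickle.load(open('scene8.pkl','rb'))['image']
f=lambda i:cv2.resize(i[160:235,205:255],None,fx=8,fy=8,interpolation=cv2.INTER_CUBIC)
save('cmp13',np.hstack([f(s0)[:,:390],f(s)[:,:400]]))
E
```

```text
16.8 [ 0.57964753 -0.20140425  0.37823573] [[-9.945e-01 -1.045e-01 -2.200e-03]
 [-1.045e-01  9.945e-01 -4.000e-04]
 [ 2.200e-03 -1.000e-04 -1.000e+00]] 0.04273318171940896 [-0.38066463 -0.7924717  -0.3804381 ] -174.0008063816419
```

View pics/cmp13.png

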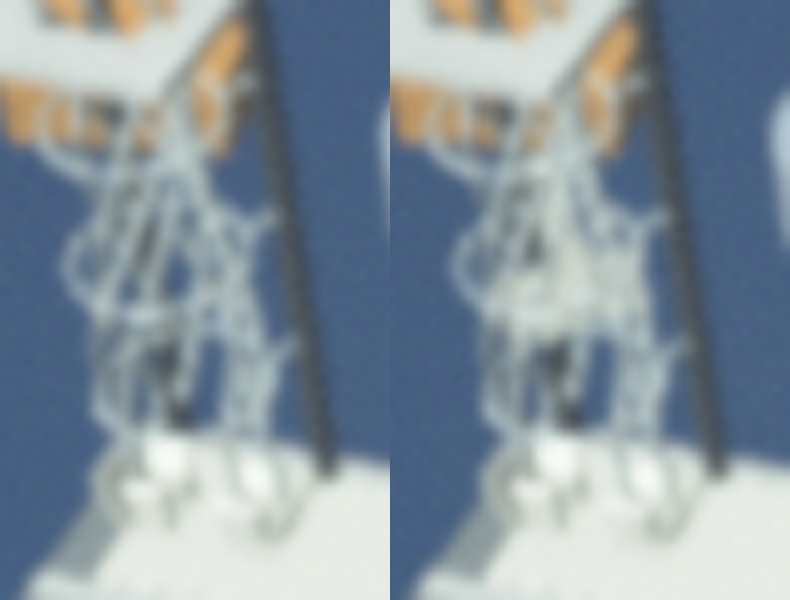

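View pics/wrist13.png

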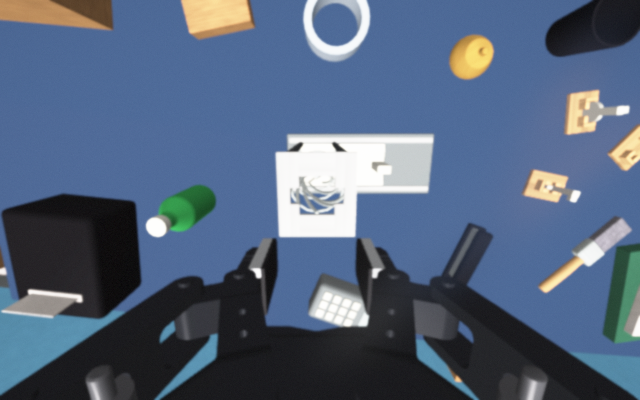

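The tag appears mid-guide, with the plate at crop (555,300). I'll check whether it's still sliding or stuck.

Emit:
{"name": "apply_moves", "arguments": {
  "plan": [
    {"tx": 0, "ty": 0, "tz": 0, "rx": 0, "ry": 0, "rz": 0, "jaw": 0},
    {"tx": 0, "ty": 0, "tz": 0, "rx": 0, "ry": 0, "rz": 0, "jaw": 0},
    {"tx": 0, "ty": 0, "tz": 0, "rx": 0, "ry": 0, "rz": 0, "jaw": 0},
    {"tx": 0, "ty": 0, "tz": 0, "rx": 0, "ry": 0, "rz": 0, "jaw": 0},
    {"tx": 0, "ty": 0, "tz": 0, "rx": 0, "ry": 0, "rz": 0, "jaw": 0}
  ]
}}

```text
time_s: 17.3
position: [0.5797, -0.2014, 0.3782]
tool_rot: [[-0.995, -0.104, -0.002], [-0.104, 0.995, -0.0], [0.002, -0.0, -1.0]]
ft_force: [-0.9, 0.0, -0.1]
grip_width: 0.0426
```

```bash
python3 look.py 14
python3 - <<'E'
from h import *
import pickle
f=lambda i:cv2.resize(i[160:235,205:237],None,fx=8,fy=8,interpolation=cv2.INTER_CUBIC)
save('cmp14',np.hstack([f(pickle.load(open(f'scene{k}.pkl','rb'))['image']) for k in (12,13,14)]))
c=pickle.load(open('wrist14.pkl','rb'))['image'];save('w14z',cv2.resize(c[145:245,265:365],None,fx=6,fy=6,interpolation=cv2.INTER_CUBIC))
E
```

```text
17.45 [ 0.57963613 -0.20140909  0.37825958] [[-9.945e-01 -1.045e-01 -2.200e-03]
 [-1.045e-01  9.945e-01 -4.000e-04]
 [ 2.200e-03 -2.000e-04 -1.000e+00]] 0.04265995423652014 [-0.16259237  0.20653562 -0.26502874] -174.00345094160943
```

View pics/cmp14.png

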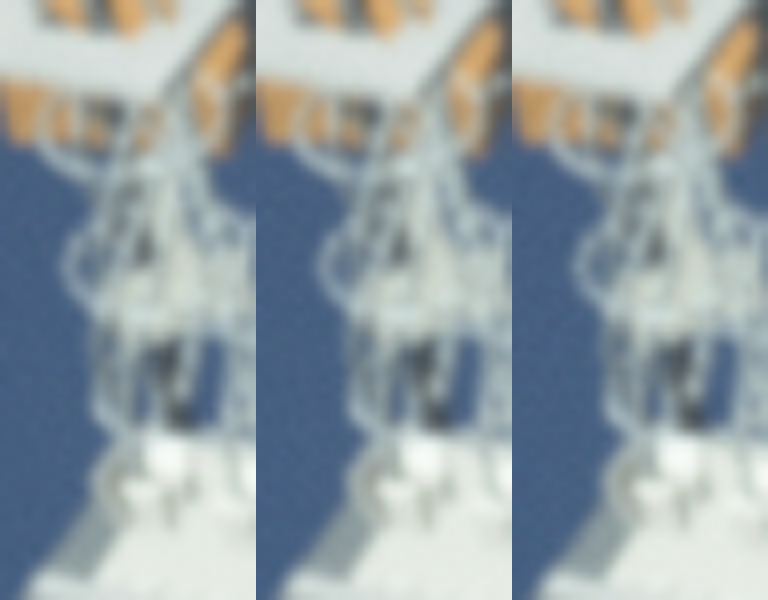

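View pics/w14z.png

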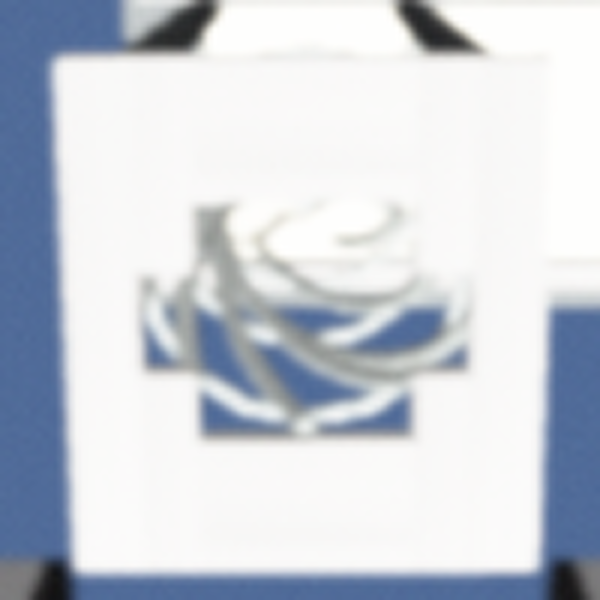

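It hasn't moved in 1.3 s, so the tag is stuck mid-guide. I'll bring the wrist camera over the mouth to see how.

Emit:
{"name": "apply_moves", "arguments": {
  "plan": [
    {"tx": 30, "ty": 3, "tz": 0, "rx": 0, "ry": 0, "rz": 0, "jaw": -1},
    {"tx": 55, "ty": 6, "tz": 0, "rx": 0, "ry": 0, "rz": 0, "jaw": -1},
    {"tx": 63, "ty": 7, "tz": 0, "rx": 0, "ry": 0, "rz": 0, "jaw": -1},
    {"tx": 63, "ty": 7, "tz": 0, "rx": 0, "ry": 0, "rz": 0, "jaw": -1}
  ]
}}

```text
time_s: 17.85
position: [0.6435, -0.1942, 0.3771]
tool_rot: [[-0.994, -0.105, -0.003], [-0.105, 0.994, 0.0], [0.003, 0.0, -1.0]]
ft_force: [-0.2, 0.3, -0.0]
grip_width: 0.0001
```

```bash
python3 look.py 15
python3 - <<'E'
from h import *
import pickle
s=pickle.load(open('scene15.pkl','rb'))
for z in np.arange(.04,.26,.02): print(round(z,2),proj(s,[.581,-.2,z]).round(1),((proj(s,[.581,-.2,z])-[205,160])*8).round(0))
w=pickle.load(open('wrist15.pkl','rb'))
p=proj(w,[.581,-.2,.255]).astype(int);print(p,w['world_from_camera'][:3,3])
save('w15z',cv2.resize(w['image'][p[1]-45:p[1]+45,p[0]-50:p[0]+50],None,fx=6.5,fy=6.5,interpolation=cv2.INTER_CUBIC))
E
```

```text
18.0 [ 0.64218854 -0.19449479  0.37860868] [[-9.945e-01 -1.043e-01 -1.900e-03]
 [-1.043e-01  9.945e-01 -7.000e-04]
 [ 2.000e-03 -5.000e-04 -1.000e+00]] -1.789421315900071e-05 [-0.20897216 -0.52188511  0.03708577] -174.0139167815468
0.04 [229.3 219.1] [194. 473.]
0.06 [228.3 214.1] [187. 433.]
0.08 [227.4 209. ] [179. 392.]
0.1 [226.4 203.8] [171. 351.]
0.12 [225.3 198.5] [163. 308.]
0.14 [224.3 193. ] [154. 264.]
0.16 [223.2 187.5] [146. 220.]
0.18 [222.1 181.8] [137. 174.]
0.2 [221.  175.9] [128. 127.]
0.22 [219.8 169.9] [119.  80.]
0.24 [218.6 163.8] [109.  31.]
[316 132] [ 0.57876014 -0.20067198  0.52016165]
```

View pics/w15z.png

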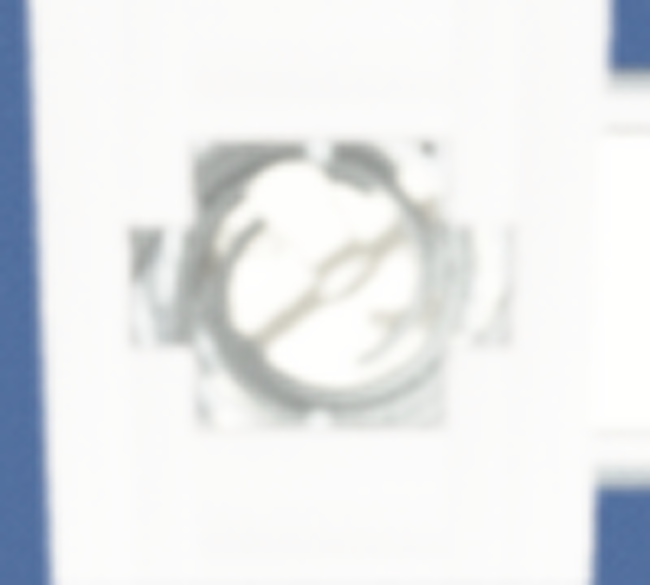

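View pics/wrist15.png

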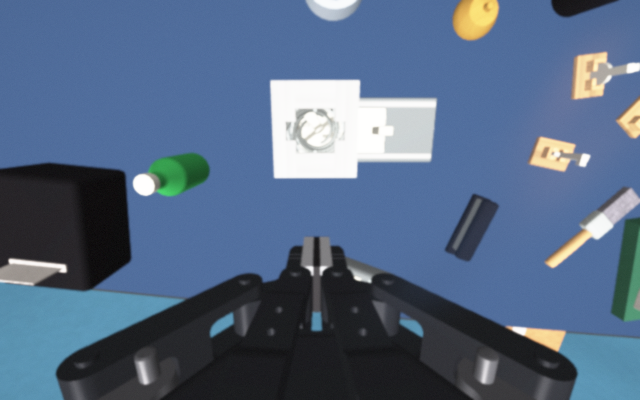

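Run:
```python
from h import *
import pickle
w=pickle.load(open('wrist15.pkl','rb'))
im=w['image'][100:165,275:360].astype(float)
im=np.clip((im-150)*255/105,0,255);im=(im/255)**2.5*255
save('w15e',cv2.resize(im.astype(np.uint8),None,fx=9,fy=9,interpolation=cv2.INTER_CUBIC))
s=[pickle.load(open(f'scene{k}.pkl','rb'))['image'][160:235,200:250] for k in (8,14,15)]
save('cmp15',np.hstack([cv2.resize(i,None,fx=5.3,fy=8,interpolation=cv2.INTER_CUBIC) for i in s]))
```

```text
(no output)
```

View pics/w15e.png

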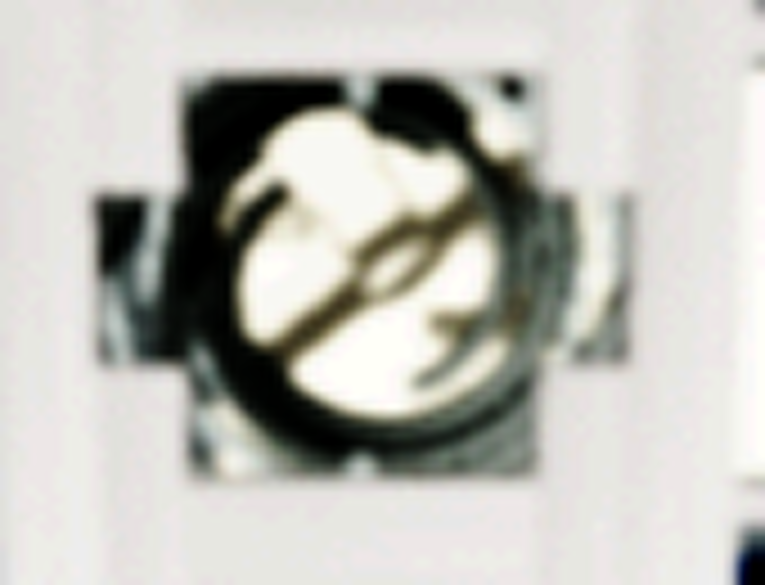

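View pics/cmp15.png

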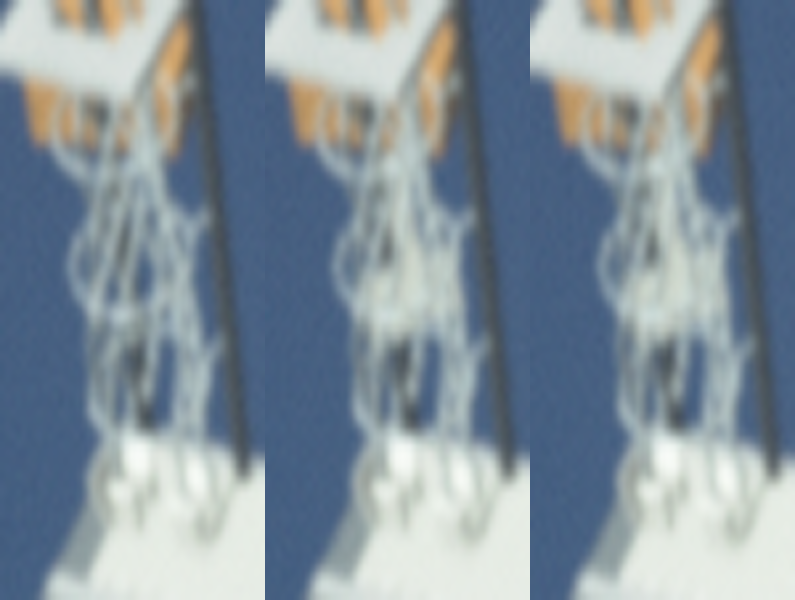

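Run:
```python
from h import *
import pickle
from scipy.spatial.transform import Rotation as Ro
w=pickle.load(open('wrist15.pkl','rb'));s=pickle.load(open('scene15.pkl','rb'))
print(tri(w,(319,129),s,(226,197)))
for z in (.08,.1,.12,.14): 
    a,b=onz(w,306.1,138.9,z),onz(w,329.4,122.2,z);print(z,np.linalg.norm(a-b),a.round(4),b.round(4))
o=env.observe();R=o['tool_rot']
Rt=Ro.from_euler('z',6,degrees=True)*Ro.from_euler('x',-45,degrees=True)*Ro.from_euler('z',90,degrees=True)*Ro.from_euler('x',180,degrees=True)
print(Rt.as_matrix().round(3))
print((Rt*Ro.from_matrix(R).inv()).as_rotvec().round(3), o['position'],o['q'].round(1))
```

```text
(array([ 0.57804489, -0.19760301,  0.12427981]), np.float64(0.002263753107907405))
0.08 0.043115529761550815 [ 0.5938 -0.2143  0.08  ] [ 0.5656 -0.1817  0.08  ]
0.1 0.04115645271431903 [ 0.5932 -0.2137  0.1   ] [ 0.5662 -0.1826  0.1   ]
0.12 0.03919737566708727 [ 0.5925 -0.2131  0.12  ] [ 0.5668 -0.1835  0.12  ]
0.14 0.037238298619855476 [ 0.5918 -0.2125  0.14  ] [ 0.5674 -0.1843  0.14  ]
[[-0.074  0.995  0.074]
 [ 0.703  0.105 -0.703]
 [-0.707  0.    -0.707]]
[-0.547 -0.677 -1.481] [ 0.64218854 -0.19449479  0.37860868] [-2.690e+01  3.400e+01  3.000e+01 -1.000e-01  1.160e+02 -1.229e+02]
```

Emit:
{"name": "apply_moves", "arguments": {
  "plan": [
    {"tx": -7, "ty": 12, "tz": 5, "rx": -0.04, "ry": -0.05, "rz": -0.12, "jaw": -1},
    {"tx": -13, "ty": 24, "tz": 5, "rx": -0.08, "ry": -0.1, "rz": -0.23, "jaw": -1},
    {"tx": -20, "ty": 36, "tz": 5, "rx": -0.13, "ry": -0.16, "rz": -0.35, "jaw": -1},
    {"tx": -27, "ty": 48, "tz": 0, "rx": -0.17, "ry": -0.21, "rz": -0.46, "jaw": -1},
    {"tx": -33, "ty": 60, "tz": 0, "rx": -0.21, "ry": -0.26, "rz": -0.58, "jaw": -1},
    {"tx": -40, "ty": 72, "tz": 0, "rx": -0.26, "ry": -0.32, "rz": -0.7, "jaw": -1},
    {"tx": -47, "ty": 84, "tz": 0, "rx": -0.3, "ry": -0.37, "rz": -0.81, "jaw": -1},
    {"tx": -54, "ty": 96, "tz": -10, "rx": -0.34, "ry": -0.42, "rz": -0.92, "jaw": -1},
    {"tx": -61, "ty": 108, "tz": -20, "rx": -0.38, "ry": -0.47, "rz": -1.03, "jaw": -1},
    {"tx": -68, "ty": 120, "tz": -30, "rx": -0.42, "ry": -0.52, "rz": -1.14, "jaw": -1},
    {"tx": -72, "ty": 130, "tz": -50, "rx": -0.46, "ry": -0.57, "rz": -1.25, "jaw": -1},
    {"tx": -75, "ty": 140, "tz": -70, "rx": -0.5, "ry": -0.62, "rz": -1.36, "jaw": -1}
  ]
}}

```text
time_s: 19.2
position: [0.566, -0.0543, 0.3093]
tool_rot: [[-0.193, 0.974, 0.118], [0.719, 0.222, -0.659], [-0.668, -0.042, -0.743]]
ft_force: [-0.1, 0.0, -0.4]
grip_width: 0.0001
```

```bash
cat >> look.py <<'E'
print(o['q'].round(1))
E
python3 look.py 16
```

```text
19.35 [ 0.5666599  -0.05395262  0.30787008] [[-0.2033  0.9721  0.1167]
 [ 0.7187  0.2292 -0.6565]
 [-0.6649 -0.0496 -0.7453]] 0.00047916903824374145 [-0.5670161  -0.34437624  1.3947217 ] 105.79711386614403
[ -0.3  21.3  73.4 -41.8  79.7  -8.9]
```

View pics/wrist16.png

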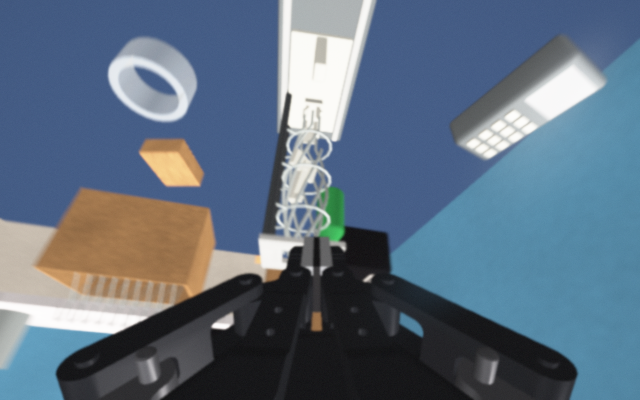

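The tag is visible inside the guide near (300,170), in an upside-down view. Enlarging it rotated.

Run:
```python
from h import *
import pickle
w=pickle.load(open('wrist16.pkl','rb'))
im=w['image'][85:260,255:355]
im=cv2.rotate(im,cv2.ROTATE_180)
im=(255*(im/255.)**1.8).astype(np.uint8)
save('w16z',cv2.resize(im,None,fx=4.5,fy=3.4,interpolation=cv2.INTER_CUBIC))
```

```text
(no output)
```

View pics/w16z.png

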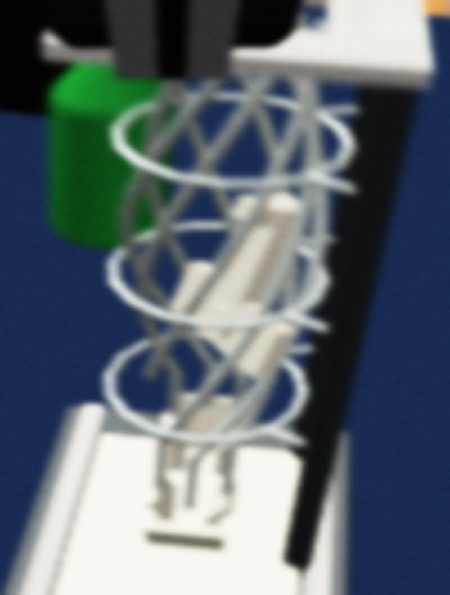

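Run:
```python
from h import *
import pickle
a=pickle.load(open('wrist15.pkl','rb'));b=pickle.load(open('wrist16.pkl','rb'))
g=np.array([.581,-.2,0]);t=np.radians(6);R=np.array([[np.cos(t),-np.sin(t),0],[np.sin(t),np.cos(t),0],[0,0,1]])
L=lambda p:(R.T@(p-g)*1e3).round(1)
for z in (.14,.15,.16,.17,.18,.19): print(z,'stemtop ray',L(onz(b,295.1,198.7,z)),'in w15',proj(a,onz(b,295.1,198.7,z)).round(1))
for z in (.1,.11,.12,.13,.14,.15): print(z,'plateL',L(onz(b,310.7,179.6,z)),'plateR',L(onz(b,289.6,160.5,z)))
for z in (.05,.1,.15,.2,.25): print('axis',z,(lambda q:((354-q[0])*4.5,(259-q[1])*3.4))(proj(b,g+[0,0,z])))
# w15 magnified rings in gamma
im=a['image'][100:165,275:360].astype(float);im=255*(im/255)**6
save('w15f',cv2.resize(im.astype(np.uint8),None,fx=9,fy=9,interpolation=cv2.INTER_CUBIC))
```

```text
0.14 stemtop ray [-13.5 -55.8 140. ] in w15 [273.5 120.8]
0.15 stemtop ray [-13.6 -40.8 150. ] in w15 [284.2 120.6]
0.16 stemtop ray [-13.6 -25.9 160. ] in w15 [295.4 120.3]
0.17 stemtop ray [-13.6 -10.9 170. ] in w15 [307.3 120. ]
0.18 stemtop ray [-13.6   4.  180. ] in w15 [319.9 119.7]
0.19 stemtop ray [-13.6  19.  190. ] in w15 [333.2 119.4]
0.1 plateL [  7.8 -57.5 100. ] plateR [-26.9 -18.3 100. ]
0.11 plateL [  7.  -44.7 110. ] plateR [-26.5  -6.9 110. ]
0.12 plateL [  6.2 -31.9 120. ] plateR [-26.    4.5 120. ]
0.13 plateL [  5.4 -19.  130. ] plateR [-25.5  15.9 130. ]
0.14 plateL [  4.6  -6.2 140. ] plateR [-25.   27.2 140. ]
0.15 plateL [  3.8   6.6 150. ] plateR [-24.6  38.6 150. ]
axis 0.05 (np.float64(192.58314293418093), np.float64(441.3032379988538))
axis 0.1 (np.float64(200.8043576290955), np.float64(357.25040136986496))
axis 0.15 (np.float64(210.2515262101581), np.float64(260.48907068595184))
axis 0.2 (np.float64(221.20721965669102), np.float64(148.0431567813507))
axis 0.25 (np.float64(234.04212004888333), np.float64(15.98832290626666))
```

View pics/w15f.png

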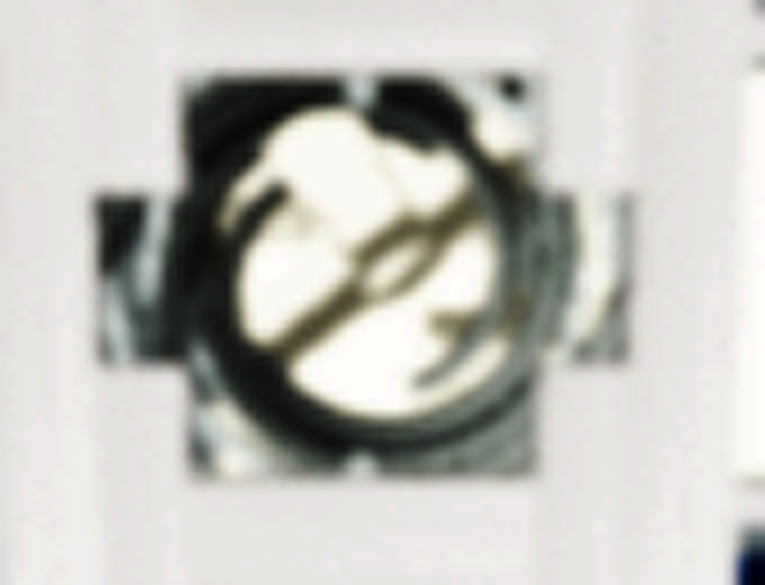

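The tag entered the right way round: the button face is toward the customer side. It has jammed between the middle and lower rings, leaning about 20° back. The long-face window at that height is open toward guide +x/+y, away from the posts. I'll bring the shut fingers there, tilted, to look closely and nudge the plate upright.

```bash
cat > tgt.py <<'E'
from h import *
from scipy.spatial.transform import Rotation as Ro
def Rt(yaw,tilt):
    # tool x pre-tilt at yaw (outward), tilt tool z toward -x_outward
    return Ro.from_euler('z',yaw,degrees=True)*Ro.from_euler('y',tilt,degrees=True)*Ro.from_euler('x',180,degrees=True)
def rel(p,R):
    o=env.observe()
    return ((np.array(p)-o['position'])*1e3).round(1),(R*Ro.from_matrix(o['tool_rot']).inv()).as_rotvec().round(3)
E
python3 - <<'E'
from tgt import *
R=Rt(56,60);print(R.as_matrix().round(3));print(rel([.64,-.09,.25],R))
E
```

```text
[[ 0.28   0.829 -0.484]
 [ 0.415 -0.559 -0.718]
 [-0.866  0.    -0.5  ]]
(array([ 73.3, -36. , -57.9]), array([-0.331,  0.009, -0.81 ]))
```

Emit:
{"name": "apply_moves", "arguments": {
  "plan": [
    {"tx": 10, "ty": 0, "tz": 0, "rx": -0.05, "ry": 0, "rz": -0.12, "jaw": -1},
    {"tx": 25, "ty": 0, "tz": 0, "rx": -0.1, "ry": 0, "rz": -0.24, "jaw": -1},
    {"tx": 40, "ty": -5, "tz": 0, "rx": -0.15, "ry": 0, "rz": -0.36, "jaw": -1},
    {"tx": 55, "ty": -12, "tz": -10, "rx": -0.2, "ry": 0, "rz": -0.48, "jaw": -1},
    {"tx": 65, "ty": -20, "tz": -20, "rx": -0.25, "ry": 0, "rz": -0.6, "jaw": -1},
    {"tx": 73, "ty": -30, "tz": -35, "rx": -0.29, "ry": 0.01, "rz": -0.7, "jaw": -1},
    {"tx": 73, "ty": -36, "tz": -50, "rx": -0.33, "ry": 0.01, "rz": -0.81, "jaw": -1},
    {"tx": 73, "ty": -36, "tz": -58, "rx": -0.33, "ry": 0.01, "rz": -0.81, "jaw": -1},
    {"tx": 73, "ty": -36, "tz": -58, "rx": -0.33, "ry": 0.01, "rz": -0.81, "jaw": -1}
  ]
}}

```text
time_s: 20.25
position: [0.6396, -0.0908, 0.2497]
tool_rot: [[0.277, 0.83, -0.484], [0.419, -0.558, -0.717], [-0.865, -0.004, -0.502]]
ft_force: [-0.3, -0.0, -0.2]
grip_width: -0.0001
```

```bash
python3 look.py 17
python3 - <<'E'
from tgt import *
print(rel([.623,-.138,.150],Rt(56,60)))
E
```

```text
20.4 [ 0.6394649  -0.08960889  0.25229914] [[ 0.2813  0.8302 -0.4813]
 [ 0.4174 -0.5574 -0.7177]
 [-0.8641  0.001  -0.5033]] 0.00036234451037868247 [ 0.25464926 -0.72543717  0.28712736] 56.02708131701395
[ -1.7  49.4  39.7 -55.8 117.9  16.8]
(array([ -16.5,  -48.4, -102.3]), array([-0.003,  0.003, -0.002]))
```

View pics/wrist17.png

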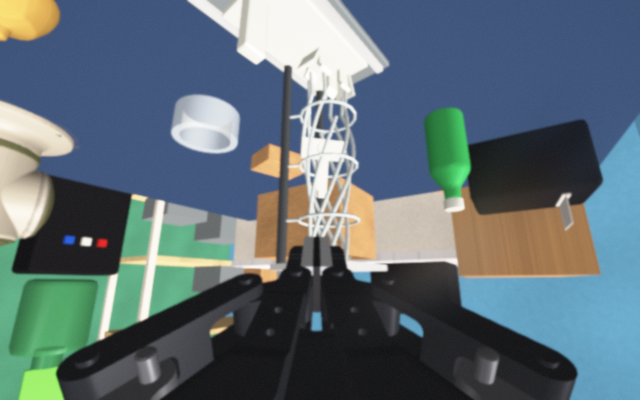

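Run:
```python
from h import *
import pickle
w=pickle.load(open('wrist17.pkl','rb'))
im=cv2.rotate(w['image'][60:255,275:375],cv2.ROTATE_180)
im=(255*(im/255.)**1.8).astype(np.uint8)
save('w17z',cv2.resize(im,None,fx=6,fy=3.05,interpolation=cv2.INTER_CUBIC))
g=np.array([.581,-.2,0])
for z in (.05,.08,.1,.12,.14,.16,.18,.2): print(z,(lambda q:(int((374-q[0])*6),int((254-q[1])*3.05)))(proj(w,g+[0,0,z])))
```

```text
0.05 (279, 501)
0.08 (278, 433)
0.1 (277, 385)
0.12 (277, 335)
0.14 (276, 284)
0.16 (275, 231)
0.18 (274, 176)
0.2 (273, 119)
```

View pics/w17z.png

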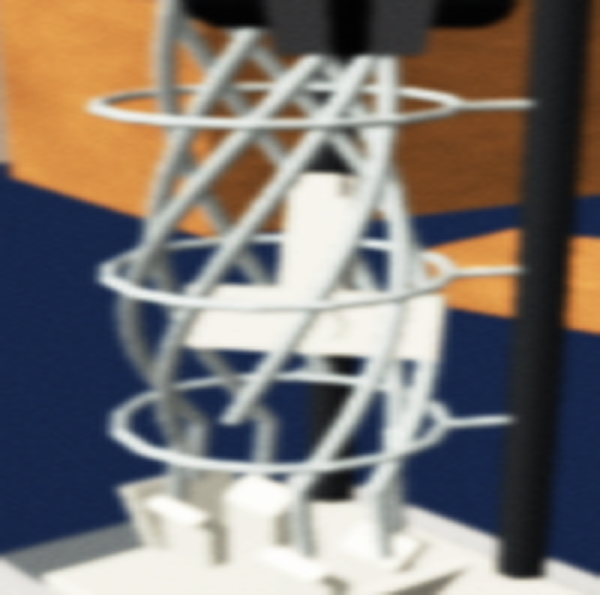

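Run:
```python
from h import *
import pickle
a=pickle.load(open('wrist16.pkl','rb'));b=pickle.load(open('wrist17.pkl','rb'))
g=np.array([.581,-.2,0]);t=np.radians(6);R=np.array([[np.cos(t),-np.sin(t),0],[np.sin(t),np.cos(t),0],[0,0,1]])
L=lambda p:(R.T@(p-g)*1e3).round(1)
A=lambda x,y:(354-x/4.5,259-y/3.4); B=lambda x,y:(374-x/6,254-y/3.05)
for n,p,q in [('R top',(290,325),(440,298)),('R bot',(245,375),(440,362)),('R bot2',(262,375),(440,362)),('L top',(195,265),(190,290)),('stem top',(265,205),(318,172))]:
    x,e=tri(a,A(*p),b,B(*q));print(n,L(x),round(e*1e3,1))
def z(k,r0,r1,c0,c1,fx,n):
    w=pickle.load(open(k+'.pkl','rb'))
    im=cv2.rotate(w['image'][r0:r1,c0:c1],cv2.ROTATE_180);im=(255*(im/255.)**2.2).astype(np.uint8)
    save(n,cv2.resize(im,None,fx=fx,fy=fx,interpolation=cv2.INTER_CUBIC))
z('wrist16',110,210,270,335,6,'w16y');z('wrist17',115,215,285,365,6,'w17y')
```

```text
R top [-25.3  15.7 133.7] 1.5
R bot [-14.5  27.4 117.2] 2.1
R bot2 [-19.3  22.4 113.2] 1.9
L top [  5.5 -19.3 132.6] 0.4
stem top [-13.2  -2.9 177.2] 3.2
```

View pics/w16y.png

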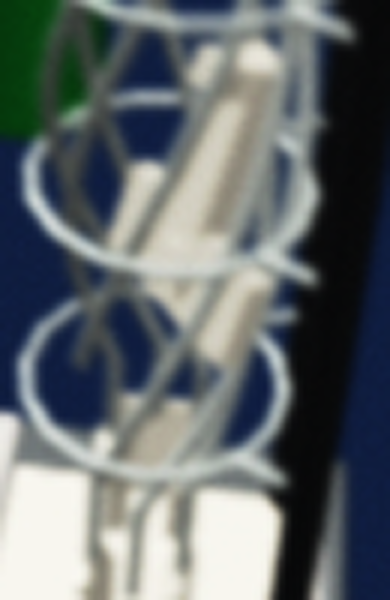

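View pics/w17y.png

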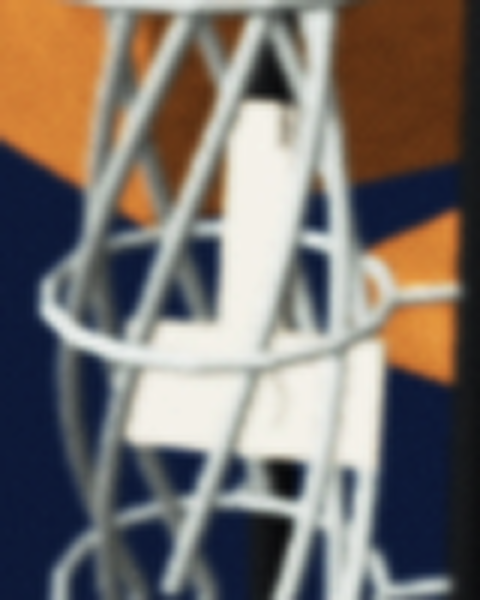

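The close view shows the plate shifted about 6–8 mm along its length. Its end sticks out between the wires toward guide (−20,+22) at z≈0.125, and the tag hangs there. I'll push that end inward from the +y side with the shut fingers.

Run:
```python
from tgt import *
R=Rt(96,65);print(R.as_matrix().round(3));print(rel([.5593,-.1269,.142],R))
```

```text
[[-0.044  0.995  0.095]
 [ 0.42   0.105 -0.901]
 [-0.906  0.    -0.423]]
(array([ -80.2,  -37.3, -110.3]), array([-0.09 ,  0.023,  0.695]))
```

Emit:
{"name": "apply_moves", "arguments": {
  "plan": [
    {"tx": -15, "ty": 10, "tz": -5, "rx": -0.02, "ry": 0, "rz": 0.13, "jaw": -1},
    {"tx": -30, "ty": 10, "tz": -20, "rx": -0.04, "ry": 0.01, "rz": 0.26, "jaw": -1},
    {"tx": -45, "ty": 5, "tz": -40, "rx": -0.06, "ry": 0.02, "rz": 0.39, "jaw": -1},
    {"tx": -60, "ty": 0, "tz": -60, "rx": -0.08, "ry": 0.02, "rz": 0.52, "jaw": -1},
    {"tx": -72, "ty": -10, "tz": -80, "rx": -0.09, "ry": 0.02, "rz": 0.63, "jaw": -1},
    {"tx": -80, "ty": -25, "tz": -100, "rx": -0.09, "ry": 0.02, "rz": 0.7, "jaw": -1},
    {"tx": -80, "ty": -37, "tz": -110, "rx": -0.09, "ry": 0.02, "rz": 0.7, "jaw": -1},
    {"tx": -80, "ty": -37, "tz": -110, "rx": -0.09, "ry": 0.02, "rz": 0.7, "jaw": -1},
    {"tx": -80, "ty": -37, "tz": -110, "rx": -0.09, "ry": 0.02, "rz": 0.7, "jaw": -1}
  ]
}}

```text
time_s: 21.3
position: [0.5607, -0.1267, 0.1437]
tool_rot: [[-0.04, 0.994, 0.1], [0.421, 0.108, -0.901], [-0.906, 0.006, -0.423]]
ft_force: [0.1, -0.7, -0.1]
grip_width: -0.0004
```

```bash
python3 look.py 18
python3 - <<'E'
from h import *
import pickle
w=pickle.load(open('wrist18.pkl','rb'))
im=cv2.rotate(w['image'][60:300,230:410],cv2.ROTATE_180);im=(255*(im/255.)**1.8).astype(np.uint8)
save('w18z',cv2.resize(im,None,fx=2.5*1.6,fy=2.5,interpolation=cv2.INTER_CUBIC))
E
```

```text
21.45 [ 0.56044754 -0.12619269  0.14318837] [[-0.0415  0.994   0.1012]
 [ 0.4209  0.1093 -0.9005]
 [-0.9061  0.0052 -0.4229]] 0.00020040449602405584 [ 0.21324363 -0.15573101 -0.16805035] 95.63702693753697
[ -1.3  37.6  92.1 -74.6  68.7  35.4]
```

View pics/w18z.png

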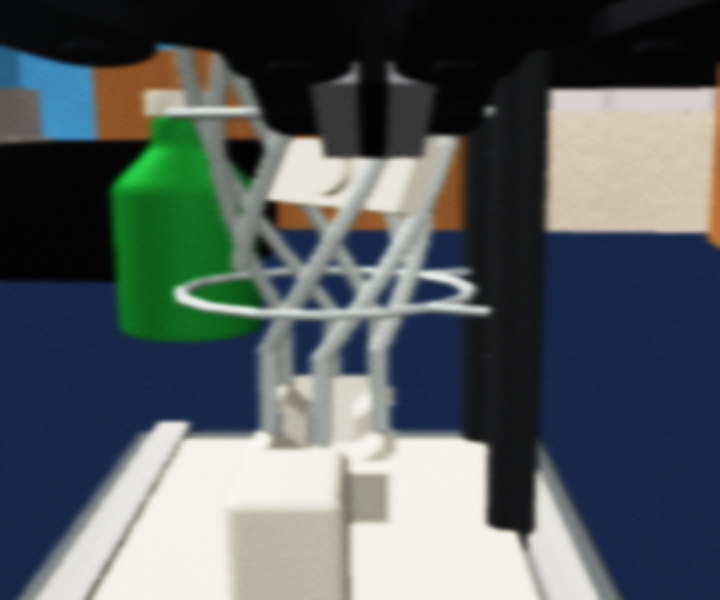

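Emit:
{"name": "apply_moves", "arguments": {
  "plan": [
    {"tx": 1.5, "ty": -14, "tz": -8, "rx": 0, "ry": 0, "rz": 0, "jaw": -1},
    {"tx": 3, "ty": -28, "tz": -16, "rx": 0, "ry": 0, "rz": 0, "jaw": -1},
    {"tx": 4, "ty": -36, "tz": -21, "rx": 0, "ry": 0, "rz": 0, "jaw": -1},
    {"tx": 4.5, "ty": -40, "tz": -23, "rx": 0, "ry": 0, "rz": 0, "jaw": -1},
    {"tx": 4.5, "ty": -40, "tz": -23, "rx": 0, "ry": 0, "rz": 0, "jaw": -1}
  ]
}}

```text
time_s: 21.95
position: [0.5647, -0.167, 0.1197]
tool_rot: [[-0.042, 0.994, 0.1], [0.421, 0.108, -0.901], [-0.906, 0.004, -0.423]]
ft_force: [0.4, 0.2, 0.0]
grip_width: 0.0003
```

```bash
python3 look.py 19
python3 - <<'E'
from h import *
import pickle
w=pickle.load(open('wrist19.pkl','rb'))
im=cv2.rotate(w['image'][100:300,240:400],cv2.ROTATE_180);im=(255*(im/255.)**1.8).astype(np.uint8)
save('w19z',cv2.resize(im,None,fx=4,fy=2.9,interpolation=cv2.INTER_CUBIC))
s=pickle.load(open('scene19.pkl','rb'))['image'];save('s19z',cv2.resize(s[130:235,190:290],None,fx=5.5,fy=5.5,interpolation=cv2.INTER_CUBIC))
E
```

```text
22.1 [ 0.56500548 -0.16601363  0.12037172] [[-0.0414  0.994   0.1015]
 [ 0.4209  0.1094 -0.9005]
 [-0.9062  0.0054 -0.4229]] 0.00020171724966776996 [-0.24042754  0.14584628 -0.35090204] 95.61615062984797
[ -5.5  39.7  93.2 -78.4  64.8  38. ]
```

View pics/w19z.png

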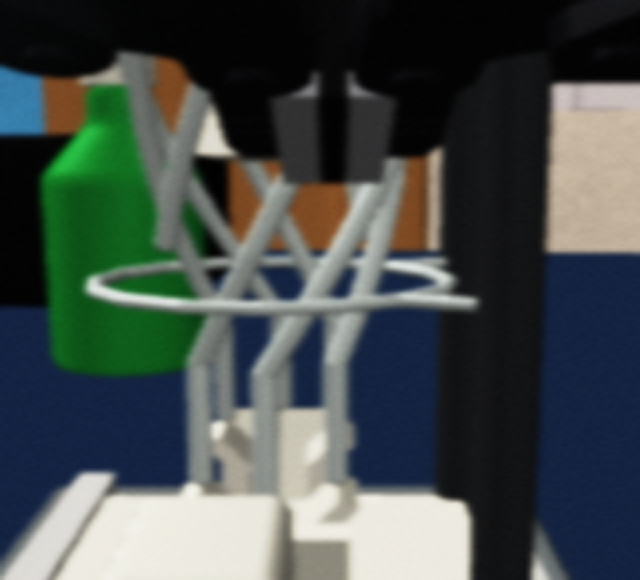

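View pics/s19z.png

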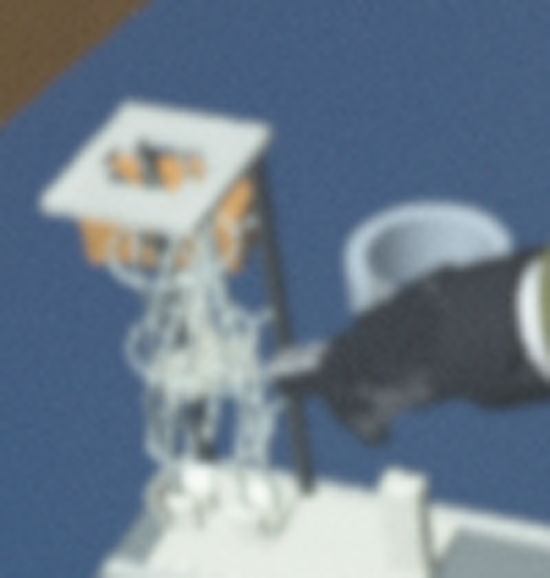

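Joint 4 is near its limit, so I'll reduce the tilt by 10° and then creep in, watching the force.

Emit:
{"name": "apply_moves", "arguments": {
  "plan": [
    {"tx": 0, "ty": 0, "tz": 0, "rx": 0.08, "ry": 0.01, "rz": 0, "jaw": -1},
    {"tx": 0, "ty": 0, "tz": 0, "rx": 0.16, "ry": 0.02, "rz": 0, "jaw": -1},
    {"tx": 0, "ty": -2, "tz": 0, "rx": 0.17, "ry": 0.02, "rz": 0, "jaw": -1},
    {"tx": 0.3, "ty": -4, "tz": 0, "rx": 0.17, "ry": 0.02, "rz": 0, "jaw": -1},
    {"tx": 0.5, "ty": -5, "tz": 0, "rx": 0.17, "ry": 0.02, "rz": 0, "jaw": -1}
  ]
}}

```text
time_s: 22.6
position: [0.5652, -0.171, 0.12]
tool_rot: [[-0.059, 0.994, 0.091], [0.567, 0.109, -0.817], [-0.822, 0.003, -0.57]]
ft_force: [-0.3, -0.2, 0.8]
grip_width: -0.0002
```

Emit:
{"name": "apply_moves", "arguments": {
  "plan": [
    {"tx": 0, "ty": -1.5, "tz": 0, "rx": 0, "ry": 0, "rz": 0, "jaw": -1},
    {"tx": 0.3, "ty": -3, "tz": 0, "rx": 0, "ry": 0, "rz": 0, "jaw": -1}
  ]
}}

```text
time_s: 22.8
position: [0.5654, -0.1739, 0.1194]
tool_rot: [[-0.061, 0.994, 0.091], [0.567, 0.109, -0.817], [-0.822, 0.002, -0.57]]
ft_force: [0.2, 0.9, 0.2]
grip_width: 0.0001
```

Run:
```python
from h import *
o=env.observe();print(o['q'].round(1),o['ft_force'])
```

```text
[ -8.6  36.2  91.8 -68.2  58.8  27.3] [0.21845107 0.87304454 0.19821524]
```

Emit:
{"name": "apply_moves", "arguments": {
  "plan": [
    {"tx": 0.2, "ty": -1.5, "tz": 0, "rx": 0, "ry": 0, "rz": 0, "jaw": -1},
    {"tx": 0.3, "ty": -3, "tz": 0, "rx": 0, "ry": 0, "rz": 0, "jaw": -1}
  ]
}}

```text
time_s: 23.0
position: [0.5657, -0.1768, 0.1192]
tool_rot: [[-0.061, 0.994, 0.091], [0.567, 0.109, -0.817], [-0.822, 0.001, -0.57]]
ft_force: [0.7, 0.5, -0.0]
grip_width: -0.0002
```

Run:
```python
from h import *
import pickle
c=env.get_image('scene');s=c['image'];pickle.dump(c,open('scene20.pkl','wb'));save('s20z',np.hstack([cv2.resize(i[150:235,205:255],None,fx=7,fy=7,interpolation=cv2.INTER_CUBIC) for i in (pickle.load(open('scene19.pkl','rb'))['image'],s)]))
print(env.observe()['ft_force'],env.observe()['position'])
```

```text
[-0.03257288  0.07610254  0.11608007] [ 0.56568667 -0.1770504   0.11921236]
```

View pics/s20z.png

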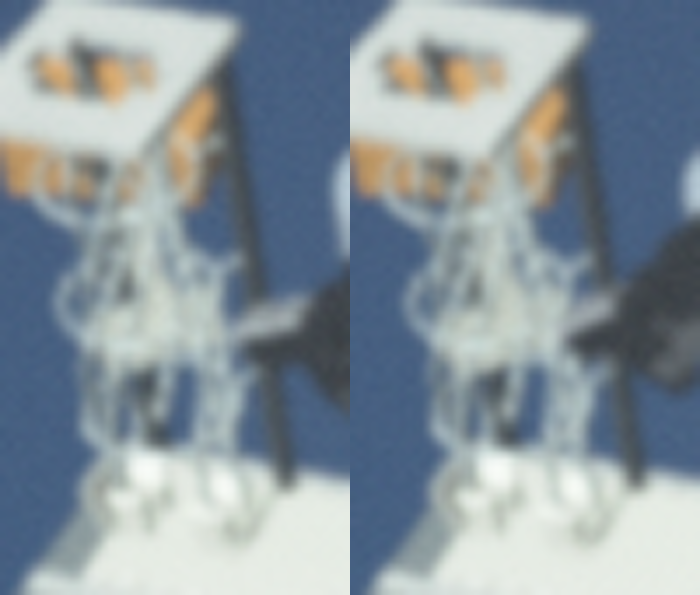

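Emit:
{"name": "apply_moves", "arguments": {
  "plan": [
    {"tx": 0.2, "ty": -1.5, "tz": 0, "rx": 0, "ry": 0, "rz": 0, "jaw": -1},
    {"tx": 0.3, "ty": -3, "tz": 0, "rx": 0, "ry": 0, "rz": 0, "jaw": -1}
  ]
}}

```text
time_s: 23.25
position: [0.5659, -0.1788, 0.1187]
tool_rot: [[-0.061, 0.994, 0.092], [0.568, 0.11, -0.815], [-0.821, 0.002, -0.572]]
ft_force: [-3.3, 20.1, 2.8]
grip_width: 0.0001
```

Emit:
{"name": "apply_moves", "arguments": {
  "plan": [
    {"tx": 0.2, "ty": -1.5, "tz": 0, "rx": 0, "ry": 0, "rz": 0, "jaw": -1},
    {"tx": 0.2, "ty": -2.5, "tz": 0, "rx": 0, "ry": 0, "rz": 0, "jaw": -1}
  ]
}}

```text
time_s: 23.45
position: [0.5664, -0.1793, 0.1187]
tool_rot: [[-0.062, 0.994, 0.094], [0.57, 0.113, -0.814], [-0.82, 0.003, -0.573]]
ft_force: [-4.3, 24.2, 6.3]
grip_width: 0.0002
```

```bash
python3 look.py 21
python3 - <<'E'
from h import *
import pickle
w=pickle.load(open('wrist21.pkl','rb'))
im=cv2.rotate(w['image'][100:300,240:400],cv2.ROTATE_180);im=(255*(im/255.)**1.8).astype(np.uint8)
save('w21z',cv2.resize(im,None,fx=4,fy=2.9,interpolation=cv2.INTER_CUBIC))
E
```

```text
23.6 [ 0.56623312 -0.17923632  0.1187561 ] [[-0.0622  0.9936  0.094 ]
 [ 0.5696  0.1126 -0.8142]
 [-0.8196  0.0029 -0.573 ]] 9.255926297881306e-05 [-3.60316867 19.51140781  4.9850925 ] 96.22882819459019
[ -9.3  36.2  91.8 -68.3  58.   26.9]
```

View pics/w21z.png

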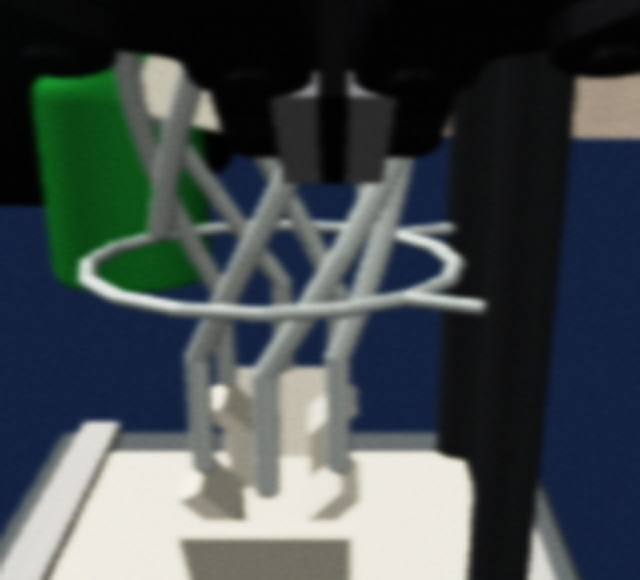

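Contact at 20 N, probably with the wires as well. I'll back off and see whether the tag moved.

Emit:
{"name": "apply_moves", "arguments": {
  "plan": [
    {"tx": -1, "ty": 12, "tz": 2, "rx": 0, "ry": 0, "rz": 0, "jaw": -1},
    {"tx": -3, "ty": 30, "tz": 12, "rx": 0, "ry": 0, "rz": 0, "jaw": -1},
    {"tx": -4, "ty": 50, "tz": 35, "rx": 0, "ry": 0, "rz": 0, "jaw": -1},
    {"tx": -4, "ty": 60, "tz": 70, "rx": 0, "ry": 0, "rz": 0, "jaw": -1},
    {"tx": -4, "ty": 60, "tz": 100, "rx": 0, "ry": 0, "rz": 0, "jaw": -1},
    {"tx": -4, "ty": 60, "tz": 110, "rx": 0, "ry": 0, "rz": 0, "jaw": -1}
  ]
}}

```text
time_s: 24.2
position: [0.5628, -0.1187, 0.232]
tool_rot: [[-0.059, 0.994, 0.097], [0.569, 0.113, -0.815], [-0.82, 0.008, -0.572]]
ft_force: [0.7, -0.5, 0.6]
grip_width: 0.0002
```

```bash
python3 look.py 22
python3 - <<'E'
from h import *
import pickle
w=pickle.load(open('wrist22.pkl','rb'))
im=cv2.rotate(w['image'][60:260,240:400],cv2.ROTATE_180);im=(255*(im/255.)**1.8).astype(np.uint8)
save('w22z',cv2.resize(im,None,fx=4,fy=2.9,interpolation=cv2.INTER_CUBIC))
E
```

```text
24.35 [ 0.56198221 -0.11922272  0.22836197] [[-0.062   0.9937  0.0938]
 [ 0.5698  0.1124 -0.8141]
 [-0.8195  0.0029 -0.5731]] -0.0002507376504242222 [-0.79820146 -0.37531566  0.04567269] 96.21151958122748
[ -2.9  27.6  85.1 -59.5  69.8  14.3]
```

View pics/w22z.png

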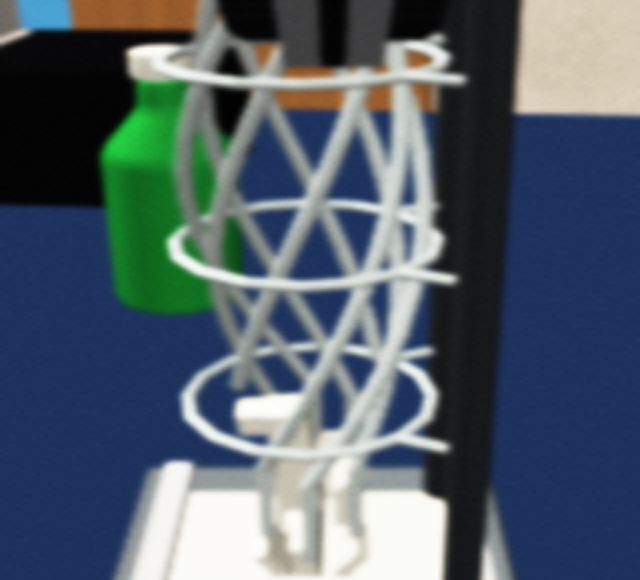

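The tag has dropped through. Its stem now stands at crop (300,450), with the peak pointing left, which is guide +x toward the customer. I'll verify it numerically and check everything else.

Run:
```python
from h import *
import pickle
w=pickle.load(open('wrist22.pkl','rb'))
g=np.array([.581,-.2,0]);t=np.radians(6);R=np.array([[np.cos(t),-np.sin(t),0],[np.sin(t),np.cos(t),0],[0,0,1]])
W=lambda p:R@(np.array(p)/1e3)+g
im=w['image'].copy()
crop=lambda i,s:cv2.resize((255*(cv2.rotate(i[60:200,280:370],cv2.ROTATE_180)/255.)**2).astype(np.uint8),None,fx=4.4,fy=4.2,interpolation=cv2.INTER_CUBIC)
a=crop(im,1)
for p,c in [((13,0,76),(255,0,0)),((0,0,80),(0,255,0)),((0,24,38),(255,255,0)),((0,-24,38),(255,0,255)),((0,108,76),(0,255,255))]:
    q=proj(w,W(p));print(p,q.round(1))
    cv2.circle(im,tuple(int(round(v)) for v in q),1,c,-1)
save('w22v',np.hstack([a,crop(im,1)]))
s=pickle.load(open('scene22.pkl','rb'));save('scene22f',s['image']);T=pickle.load(open('top22.pkl','rb'))
save('s22z',cv2.resize(s['image'][190:260,200:300],None,fx=7,fy=7,interpolation=cv2.INTER_CUBIC));save('top22f',T['image'])
print('handle exp',proj(s,W((0,108,76))).round(1))
```

```text
(13, 0, 76) [336.  114.1]
(0, 0, 80) [323.3 117.3]
(0, 24, 38) [323.4  66.9]
(0, -24, 38) [322.  100.1]
(0, 108, 76) [328.6  10.3]
handle exp [262.1 217.2]
```

View pics/w22v.png

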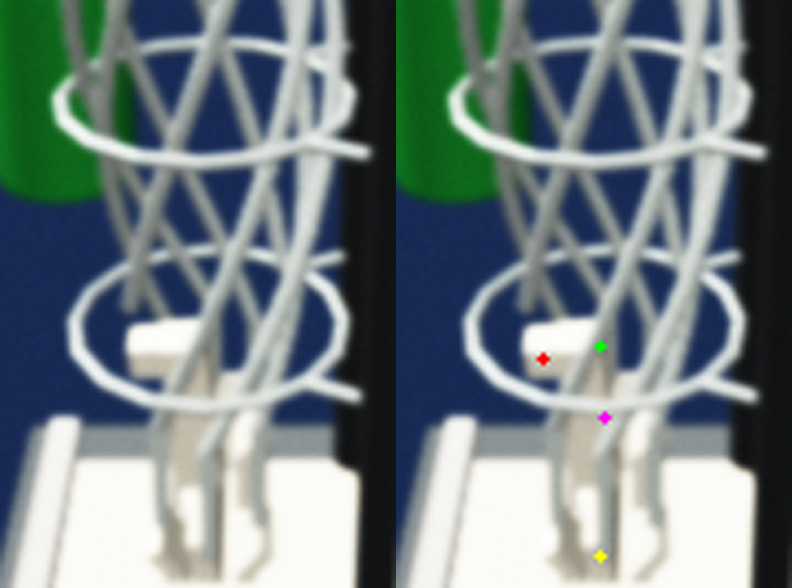

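View pics/scene22f.png

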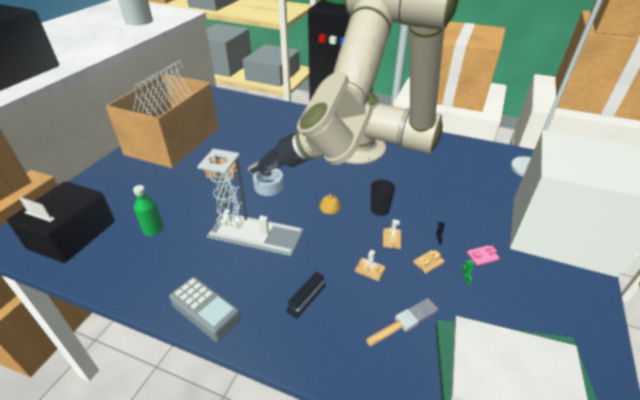

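View pics/s22z.png

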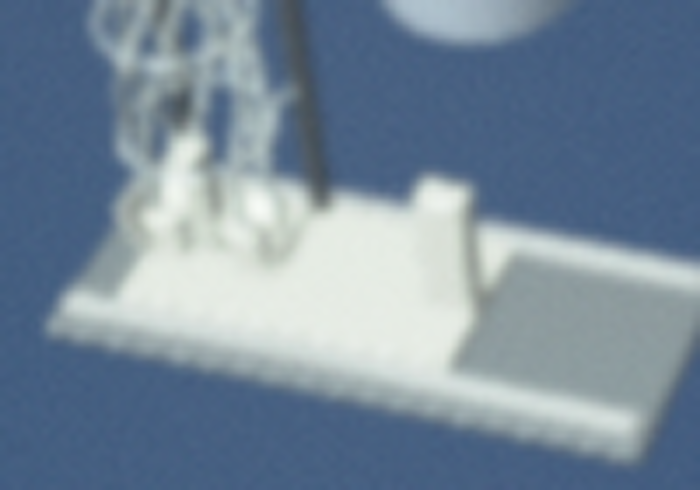

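The peak clearly points to +x. The stem top lies 2–3 mm from the nominal spot, so I'll check seating and lean from another side.

Run:
```python
from tgt import *
print(rel([.64,-.09,.20],Rt(56,60)))
```

```text
(array([ 78. ,  29.2, -28.4]), array([-0.085,  0.024, -0.706]))
```

Emit:
{"name": "apply_moves", "arguments": {
  "plan": [
    {"tx": 5, "ty": 10, "tz": 0, "rx": -0.01, "ry": 0, "rz": -0.11, "jaw": -1},
    {"tx": 15, "ty": 20, "tz": 0, "rx": -0.02, "ry": 0.01, "rz": -0.23, "jaw": -1},
    {"tx": 30, "ty": 29, "tz": 0, "rx": -0.04, "ry": 0.01, "rz": -0.36, "jaw": -1},
    {"tx": 50, "ty": 29, "tz": -5, "rx": -0.06, "ry": 0.02, "rz": -0.49, "jaw": -1},
    {"tx": 66, "ty": 29, "tz": -15, "rx": -0.08, "ry": 0.02, "rz": -0.62, "jaw": -1},
    {"tx": 78, "ty": 29, "tz": -28, "rx": -0.08, "ry": 0.02, "rz": -0.71, "jaw": -1},
    {"tx": 78, "ty": 29, "tz": -28, "rx": -0.08, "ry": 0.02, "rz": -0.71, "jaw": -1}
  ]
}}

```text
time_s: 25.05
position: [0.6407, -0.0917, 0.1943]
tool_rot: [[0.281, 0.825, -0.491], [0.415, -0.566, -0.712], [-0.865, -0.004, -0.501]]
ft_force: [-1.5, -0.7, -1.1]
grip_width: 0.0001
```

```bash
python3 look.py 23
python3 - <<'E'
from h import *
import pickle
w=pickle.load(open('wrist23.pkl','rb'))
g=np.array([.581,-.2,0]);t=np.radians(6);R=np.array([[np.cos(t),-np.sin(t),0],[np.sin(t),np.cos(t),0],[0,0,1]])
W=lambda p:R@(np.array(p)/1e3)+g
q=proj(w,W((0,0,50))).astype(int);print(q)
im=w['image'].copy()
y0=max(0,q[1]-55)
crop=lambda i:cv2.resize((255*(cv2.rotate(i[y0:q[1]+55,q[0]-50:q[0]+40],cv2.ROTATE_180)/255.)**2).astype(np.uint8),None,fx=4.4,fy=4.4,interpolation=cv2.INTER_CUBIC)
a=crop(im)
for p,c in [((13,0,76),(255,0,0)),((0,0,80),(0,255,0)),((0,24,38),(255,255,0)),((0,-24,38),(255,0,255)),((0,0,38),(0,255,255))]:
    cv2.circle(im,tuple(int(round(v)) for v in proj(w,W(p))),1,c,-1)
save('w23v',np.hstack([a,crop(im)]))
E
```

```text
25.2 [ 0.63955166 -0.0902771   0.19964775] [[ 0.2841  0.8272 -0.4847]
 [ 0.4163 -0.5618 -0.7149]
 [-0.8637  0.0013 -0.504 ]] -3.2748112563818087e-06 [-1.08637166  0.70252872  0.24683729] 55.68908321232631
[ -1.8  51.6  43.6 -53.3 114.5  22.5]
[327 131]
```

View pics/w23v.png

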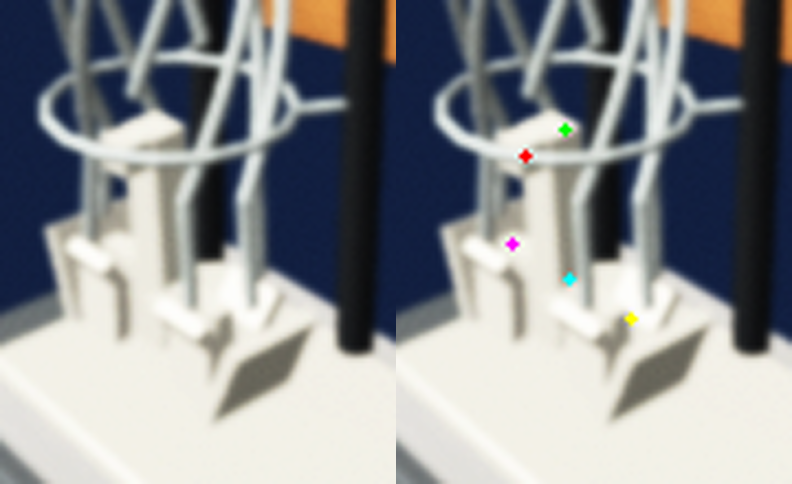

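Run:
```python
from h import *
import pickle
L=lambda k:cv2.cvtColor(pickle.load(open(k+'.pkl','rb'))['image'],cv2.COLOR_RGB2GRAY).astype(np.float32)
a,b=L('scene8'),L('scene23')
print('handle shift px',cv2.phaseCorrelate(a[205:245,248:285].copy(),b[205:245,248:285].copy()))
a=L('scene0')
for n,(x0,x1,y0,y1) in dict(bell=(312,348,188,220),stapler=(280,335,265,325),brush=(360,445,290,350),tags=(350,410,212,285),spray=(125,170,180,240),cup=(362,402,175,220)).items():
    print(n,np.round(cv2.phaseCorrelate(a[y0:y1,x0:x1].copy(),b[y0:y1,x0:x1].copy())[0],2))
s=pickle.load(open('top23.pkl','rb'))['image'];save('top23f',s)
```

```text
handle shift px ((0.03709454009053559, -0.005889857658978315), 0.545274646282196)
bell [ -1.41 -15.3 ]
stapler [-0.11  0.  ]
brush [0. 0.]
tags [0.07 0.46]
spray [ 0.39 -0.05]
cup [-0.06  0.47]
```

View pics/top23f.png

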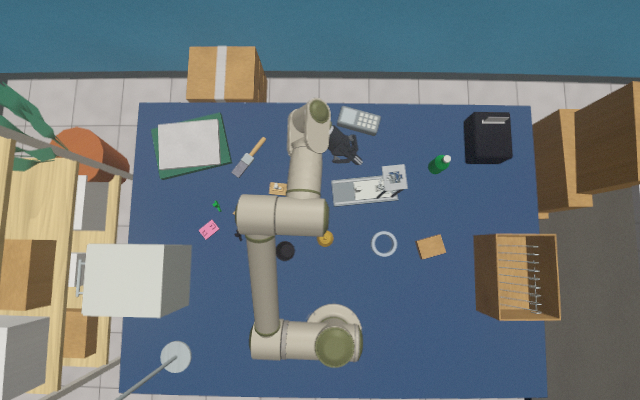

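The handle hasn't shifted, and the bell is still at (325,238) in the top view; its scene patch is partly covered by the arm. The robot touches nothing. Handing in.

Run:
```python
from h import *
print(env.observe()['ft_force'].round(1));print(env.close_job())
```

```text
[-1.1  0.7  0.2]
the job is handed in; nothing more can be done
None
```

The job is handed in at about 25 s. The cradle is home and the rectangular tag stands in its pocket with the peak toward the customer.

**What I did:** I pushed the cradle to its stop, where the force reached 24 N. I took the tag from its stand, turned it so the peak faced the robot, lowered the plate into the slot and released it.

**The jam:** The tag stuck partway down the guide. I freed it by pressing its protruding end, and probably the guide wires too, with the shut fingertips at up to about 24 N. It then dropped through.

**Last checks:**
- **Tag:** two close wrist views show it upright in the pocket, peak toward guide +x. It sits 2–3 mm off the predicted points, which I put down to calibration error.
- **Cradle:** the handle image shift since the drop is under 0.1 px.
- **Other things:** the stapler, brush, the other tags, spray and cup show less than 0.5 px of shift.
- **Check that disagreed:** the bell's image comparison gave a 15 px shift. I think the arm was covering that patch, because the top view shows the bell where it started.
- **Not measured:** I only looked over the pin box and tape roll in the top view.

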